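# Open a guarded fuse holder with a press-and-turn safety cap

### The arm

A 7-joint arm with a two-finger parallel gripper is mounted at the origin on the work surface. World frame = base frame: x ahead of the robot, y to its left, z up, the work surface at z = 0. Lengths are in mm, angles in rad, forces in N, time in s.
With the tool pointing down it reaches from about 425 to 875 mm from the base axis. Payload 8.4 kg.
Tool frame: the origin (TCP) lies on the centre line of the jaws, within the pads' length; the fingertips stand 22 mm ahead of it and the grasp point (between the pads) lies 3 mm ahead of it; z points along the fingers, y is the direction in which the jaws open and shut (so a half turn about z gives the same grasp; the last joint's range is limited). The gripper opens to 87 mm and grips with 3 to 60 N. Pads are 19 mm wide; open, the fingers measure 117 mm over their backs; the gripper's body (75 mm by 190 mm) begins 51 mm behind the grasp point.
Start: joints at [1.208, 0.333, 0.04, 1.465, -0.013, 1.343, -0.059], TCP at [169.466, -627.49, 215.246] pointing down, gripper open.
Joint ranges: [-2.58, 2.58], [-0.38, 2.09], [-1.3, 1.39], [0.25, 2.4], [-1.5, 4.64], [0.08, 2.09], [-2.65, 2.65]. Speed limits (rad/s): [2.22, 2.22, 2.79, 2.79, 3.14, 3.14, 3.14].

### API

Orientations are given as a unit quaternion [w, x, y, z].
In Python, from cell import * gives the robot as it stands.
- The arm moves only by the shell command python3 -m handwheel 'ROWS'. ROWS is JSON, a list of rows, each a list of 3 entries, a list of its own where there are three numbers: the opening in per cent of the stroke, from 0 (shut) to 100 (fully open), then the shift along the tool's x, y, z in mm, then the turn, a rotation vector about the tool's x, y, z in degrees. In form: [[grip, [x, y, z], [rx, ry, rz]], ...]. A call has 1 to 5 rows; each row is the pose to reach, as a shift and turn from the pose measured when the call began, along the tool's axes at that moment; what a row does not reach only later rows make up. A row lasts 1/10 s, in which the tool goes at most 50 mm and 8.59 degrees, less where a joint would pass 70% of its speed; a pose out of reach is approached as far as the arm can. A call with a gripper value outside its range is refused whole. The fingers move at their own pace and stop on an object; the grip force is fixed at half the most. Time passes only in rows, so rows that repeat a pose let the fingers close. It gives the time, the measured TCP pose, the force and the opening at its end, in the units of the state.
- observe(): the state, without advancing time (a new reading comes with each control period).
- grab_frame(name): name is "scene" or "side" or "wrist"; returns a dict with "frame" (400x640x3 uint8, blue, green, red), "fx", "fy", "cx", "cy" (pixels), "D" ([k1, k2, p1, p2, k3] as OpenCV has them; the pictures are not rectified), "world_from_camera" (4x4, takes a point from camera to world coordinates); the wrist camera has in their place "T_tool_cam" (4x4, takes a point from camera to tool coordinates, whose origin is the TCP and whose axes are the flange's). Camera axes: x right, y down, z forward; pixel columns grow to the right and rows downward; lengths in mm; the calibration is good to about 2 mm. A picture is of the moment at which its call begins: read the wrist's pose just before it. There is no depth.
- finish_job(): hands the job in, once; it reports no verdict.
The state is a dict: "time_s": time; "joints": joint angles; "qvel": joint speeds; "tau": joint torques, N m; "tool_pos": TCP position; "tcp_rot": TCP orientation; "wrist_force": force on the tool from outside, world axes, zero at the start; "wrist_torque": the same for the moment, N m; "width": finger opening in mm.
Only numpy, scipy, OpenCV 4.12 (cv2) and the standard library are available. Lean on these libraries where they do the work, as an engineer would, in place of code of your own. Each camera call takes 0.05 s, during which the arm holds its last target.

### The job

Open up the fuse holder on the white fuse box so that the fuse can be changed: squeeze the two side tabs of its clip-on cover, lift the cover off and set it down upright in the larger tray; then press the child-resistant cap down and, keeping it pressed, turn it anticlockwise past its ratchet until it comes free, lift it off and set it down upright (open side down) in the smaller tray. Set both parts down rather than dropping them, and leave the lamp holder, the round back box, the socket insert and the screwdriver where they are.

Things in the scene. Friction and masses are not known exactly. Their poses are not given: they have to be found in the camera images.
- fuse_box: White plastic fuse box, fixed, 140 x 100 x 50 mm high. Origin on the bench exactly below the axis of the fuse holder, cap and cover; z up; the box spans x -50 to +90, y -50 to +50 mm about it. On its top (50 mm up) two fixed catches for the cover's hooks, 22 mm long in x, 9 mm high, at y = +/-35 to 43 mm. Its yaw varies.
- conduit_top (a point): Top of the steel conduit stub on the fuse box, 74 mm along the box's +x from the holder's axis: 20 mm across (28 mm over its 10 mm high foot), rising 50 mm from the box's top, 100 mm above the bench. An obstacle.
- cover_mid (a point): Centre (half-way up) of the white clip-on cover: a hood 60 (x) x 59 (y) x 52 mm high, open below, about 85 g. It starts clipped over the cap, foot on the box's top, axes along the box's. Grasp it by its two side tabs (+y and -y); keep fingertips over 10 mm above its foot, clear of the catches. Tabs fully in, it lifts straight up; over 60 mm to clear the cap.
- cover: The same cover: origin at the centre of its foot, 26 mm below cover_mid.
- tab_l (a joint): Travel of the cover's +y tab, 0 at rest, 0.0055 m fully in. Upright plate 22 mm wide, from 2 to 47 mm above the cover's foot; outer faces of the two tabs are 68 mm apart at rest, 57 mm fully in. Needs 3 N to start, 9 N fully in. The hook at its foot (38 mm from the centre at rest) sits 3 mm under the box's catch: it is free once in by over 3 mm, best fully in.
- tab_r (a joint): Travel of the cover's -y tab: the mirror image of tab_l.
- cap_mid (a point): Centre (half-way up) of the black press-and-turn cap: 12-sided, 46 mm across flats (flats face its own x axis and every 30 degrees on), 34 mm high, open below, about 40 g; under the cover at first. Locked, its axes lie along the box's, its underside is 62 mm and its top 96 mm above the bench.
- cap: The same cap: origin at the centre of its underside, 17 mm below cap_mid. Let up after the turn, it rises by itself some 4 mm above its locked height and then lifts straight off (clear after 30 mm). Below its skirt there are 9 mm to the box's 3 mm high boss when locked.
- fuse (a joint): Sprung brass fuse that pushes the cap up: 0 m with the cap locked, negative as it is pressed (4 N, 1 N more per mm). Unpressed, a 4 mm ratchet tooth blocks turning; press 5 to 8 mm (bottoms at 9) and hold while turning the cap anticlockwise seen from above (+yaw). Free from 40 degrees of turn, best 60, stop at about 82; clockwise is blocked.
- tray_in (a point): Centre of the inner floor of the larger grey square tray: 112 x 112 mm outside, 104 x 104 mm inside, rim 16 mm above the bench, floor 4 mm above the bench, fixed. Axes along its sides.
- dish_in (a point): Centre of the inner floor of the smaller grey square tray: 88 x 88 mm outside, 80 x 80 mm inside, rim 16 mm above the bench, floor 4 mm above the bench, fixed. Axes along its sides.
- lampholder_mid (a point): Bystander: centre of a white ceramic lamp holder standing on the bench, 44 mm across, 55 mm high.
- backbox_mid (a point): Bystander: centre of a round black back box on the bench, 60 mm across, 43 mm high.
- insert_mid (a point): Bystander: centre of a small white socket insert lying on the bench, a stepped block 44 x 26 x 32 mm high.
- screwdriver_grip (a point): Bystander: the handle of a screwdriver lying on the bench between the robot and the work, 160 mm long, 26 mm thick.
Things that resemble listed ones, but are neither listed nor needed, are in the scene too. Leave any green look-alike of the cover alone.

How it is judged (in metres and radians):
On the way, in this order (a step that is already met when the one before it is completed fails the run):
1. the cover is unclipped and lifted clear of the fuse box (z of cover_mid in the frame of fuse_box above 0.13 m), for 0.05 s.
2. the cover is set down in the larger tray while still held (horizontal distance between cover_mid and tray_in below 0.05 m and z of cover_mid in the frame of tray_in below 0.04 m and contact force between cover and the fingers above 0.3 N), for 0.02 s.
3. the cover stands upright in the larger tray, let go (horizontal distance between cover_mid and tray_in below 0.05 m and z of cover_mid in the frame of tray_in between 0.02 and 0.032 m and angle between cover_mid's own z axis and vertical below 0.15 rad and contact force between cover and the fingers below 0.1 N and linear speed of cover below 0.03 m/s), for 0.1 s.
4. the cap is turned past the ratchet while pressed down (angle between the x axis of cap_mid and the x axis of fuse_box, either way round above 0.35 rad and z of cap_mid in the frame of fuse_box below 0.0765 m and horizontal distance between cap_mid and fuse_box below 0.006 m), for 0.02 s.
5. the cap is lifted off the fuse holder (z of cap_mid in the frame of fuse_box above 0.11 m), for 0.05 s.
6. the cap is set down in the smaller tray while still held (horizontal distance between cap_mid and dish_in below 0.035 m and z of cap_mid in the frame of dish_in below 0.031 m and contact force between cap and the fingers above 0.3 N), for 0.02 s.
At the end, for the whole second after the job is handed in: The cover stands upright (within 0.15 rad) and at rest on the floor of the larger tray and the cap, open side down (within 0.15 rad), at rest on the floor of the smaller tray; both let go. Set down means still held when within about 14 mm of the tray floor. Bystanders moved no more than 20 mm (horizontal distance between cover_mid and tray_in below 0.05 m and z of cover_mid in the frame of tray_in between 0.02 and 0.032 m and angle between each of cover_mid, cap_mid's own z axis and vertical below 0.15 rad and horizontal distance between cap_mid and dish_in below 0.035 m and z of cap_mid in the frame of dish_in between 0.012 and 0.022 m and linear speed of each of cover, cap below 0.02 m/s); the robot touches nothing.
It fails at once if a bystander is moved by more than 20 mm (distance of any of insert_mid, lampholder_mid, backbox_mid, screwdriver_grip from where it was at the start of the episode above 0.02 m).
It also fails if it takes over 58 s, if anything falls off the work surface, if the arm or the gripper's body presses on something with over 40 N, if the wrist force passes 120 N, or if a joint passes its speed limit or range.

## Working session

There is one attempt and no reset: what is moved stays moved. The work goes in short steps, Python scripts to look and compute and a shell command to move; the robot and the scene stay as the last step left them, time stands still between calls to the robot, and variables do not carry over. Pictures are saved under pics/ and viewed, and the job is handed in when it is done.

```bash
ls; mkdir -p pics
python3 - <<'E'
from cell import *
import cv2,json,pickle
s=observe(); print(s)
for n in ["scene","side","wrist"]:
    f=grab_frame(n); pickle.dump((s,f),open(f"pics/{n}0.pkl","wb")); cv2.imwrite(f"pics/{n}0.png",f["frame"])
    print(n,{k:v for k,v in f.items() if k!="frame"})
E
```

```text
pics
{'time_s': 0.0, 'joints': array([ 1.20783236,  0.33391678,  0.03984836,  1.46625551, -0.01340719,
        1.34326935, -0.05850765]), 'qvel': array([ 1.56572042e-03,  1.24275767e-03, -1.14630575e-03, -6.81254471e-04,
       -7.16973425e-04, -6.42002551e-04,  2.13366486e-05]), 'tau': array([ 1.78632667e-04, -6.56371093e+01,  1.33595668e+00, -4.03809607e+01,
       -5.95979858e-02,  4.47792944e-02,  1.26909122e-04]), 'tool_pos': array([ 169.33411614, -627.07486839,  214.36282512]), 'tcp_rot': array([-7.77313601e-04,  9.91316007e-01,  1.31498852e-01, -1.49925647e-04]), 'wrist_force': array([ 0.06398784,  0.24100447, -0.34937626]), 'wrist_torque': array([0.01629287, 0.04844389, 0.02337959]), 'width': 87.19901646380009}
scene {'fx': 467.2971384782488, 'fy': 467.2971384782488, 'cx': 311.3438523988492, 'cy': 194.9692725234984, 'D': array([-0.03444346,  0.        ,  0.        ,  0.        ,  0.        ]), 'world_from_camera': array([[ 1.87521825e-01,  7.70266406e-01, -6.09528694e-01,
         1.11946811e+03],
       [ 9.82171075e-01, -1.55407172e-01,  1.05776133e-01,
        -1.59885783e
[... 572 characters left out ...]
643e-02, -6.23053637e-01, -7.82010263e-01,
         7.31279395e+02],
       [ 0.00000000e+00,  0.00000000e+00,  0.00000000e+00,
         1.00000000e+00]])}
wrist {'fx': 294.66817966739006, 'fy': 294.66817966739006, 'cx': 323.1275264241998, 'cy': 195.66600669795795, 'D': array([-0.03055546,  0.        ,  0.        ,  0.        ,  0.        ]), 'T_tool_cam': array([[ 4.84484477e-04, -9.62258276e-01, -2.72137420e-01,
         7.31889745e+01],
       [ 9.99998897e-01,  8.48307322e-04, -1.21926194e-03,
        -1.34359200e+00],
       [ 1.40410106e-03, -2.72136530e-01,  9.62257625e-01,
        -1.69291004e+02],
       [ 0.00000000e+00,  0.00000000e+00,  0.00000000e+00,
         1.00000000e+00]])}
```

View pics/scene0.png

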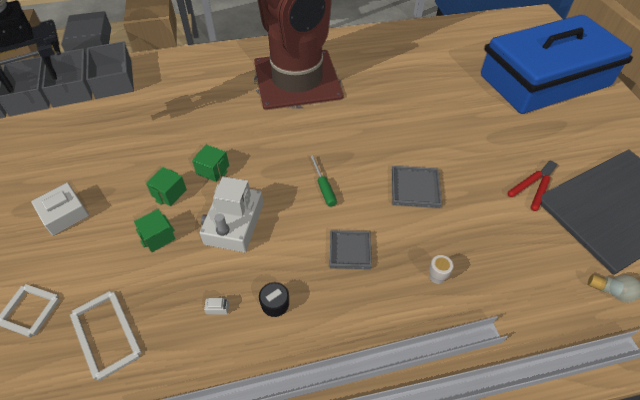

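View pics/side0.png

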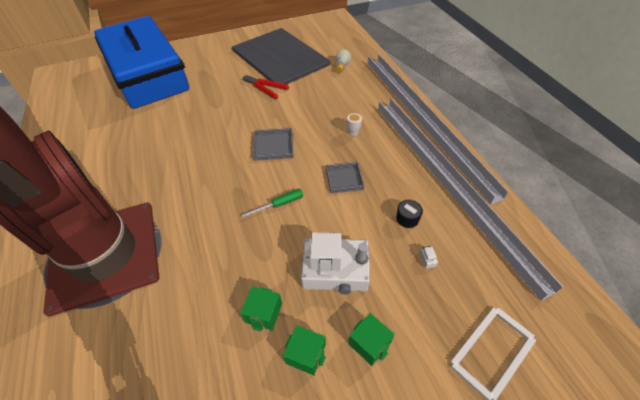

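View pics/wrist0.png

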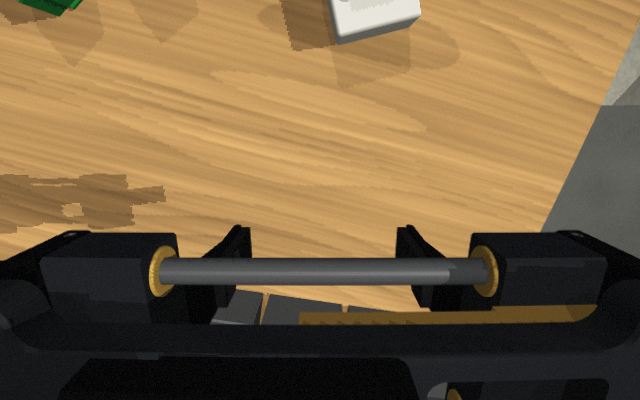

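The scene view shows the fuse box at about (232,215), with the larger tray at (416,187), the smaller tray at (351,249) and the screwdriver at (323,182). I'll enlarge these areas to measure them.

```bash
cat > h.py <<'E'
import numpy as np,cv2,pickle
from scipy.spatial.transform import Rotation as R
def load(n): return pickle.load(open(f"pics/{n}.pkl","rb"))
def T_of(s):
    T=np.eye(4);q=s["tcp_rot"];T[:3,:3]=R.from_quat([q[1],q[2],q[3],q[0]]).as_matrix();T[:3,3]=s["tool_pos"];return T
def cam(s,f): return np.array(f["world_from_camera"]) if "world_from_camera" in f else T_of(s)@np.array(f["T_tool_cam"])
def K(f): return np.array([[f["fx"],0,f["cx"]],[0,f["fy"],f["cy"]],[0,0,1]])
def rays(s,f,p):
    C=cam(s,f);u=cv2.undistortPoints(np.array(p,float).reshape(-1,1,2),K(f),f["D"]).reshape(-1,2)
    d=np.c_[u,np.ones(len(u))]@C[:3,:3].T
    return C[:3,3],d/np.linalg.norm(d,axis=1)[:,None]
def onz(s,f,p,z):
    o,d=rays(s,f,p);t=(z-o[2])/d[:,2];return o+d*t[:,None]
def proj(s,f,P):
    C=np.linalg.inv(cam(s,f));return cv2.projectPoints(np.array(P,float).reshape(-1,1,3),cv2.Rodrigues(C[:3,:3])[0],C[:3,3],K(f),f["D"])[0].reshape(-1,2)
def tri(obs):
    A=np.zeros((3,3));b=np.zeros(3)
    for s,f,p in obs:
        o,d=rays(s,f,[p]);M=np.eye(3)-np.outer(d[0],d[0]);A+=M;b+=M@o
    return np.linalg.solve(A,b)
def crop(n,x0,y0,w,h,k,out):
    s,f=load(n);c=f["frame"][y0:y0+h,x0:x0+w];c=cv2.resize(c,None,fx=k,fy=k,interpolation=cv2.INTER_CUBIC)
    for i in range(0,w,10):
        cv2.putText(c,str(x0+i),(i*k,8),0,.3,(0,0,255),1);cv2.line(c,(i*k,10),(i*k,14),(0,0,255),1)
    for i in range(0,h,10):
        cv2.putText(c,str(y0+i),(0,i*k+4),0,.3,(0,0,255),1)
    cv2.imwrite(out,c)
def grab(n,tag):
    from cell import observe,grab_frame
    s=observe();f=grab_frame(n);pickle.dump((s,f),open(f"pics/{tag}.pkl","wb"));cv2.imwrite(f"pics/{tag}.png",f["frame"]);return s,f
E
python3 - <<'E'
from h import *
crop("scene0",190,165,90,90,6,"pics/c1.png")
crop("side0",290,220,90,80,7,"pics/c2.png")
for n,reg in(("scene0",[(380,155,450,215),(322,222,380,275)]),("side0",[(245,120,300,166),(318,155,370,198)])):
    s,f=load(n);g=f["frame"]
    hsv=cv2.cvtColor(g,cv2.COLOR_BGR2HSV)
    m=(hsv[...,1]<60).astype(np.uint8)*255
    for x0,y0,x1,y1 in reg:
        c,_=cv2.findContours(m[y0:y1,x0:x1],cv2.RETR_EXTERNAL,cv2.CHAIN_APPROX_NONE,offset=(x0,y0))
        c=max(c,key=cv2.contourArea)
        a=cv2.approxPolyDP(c,5,True).reshape(-1,2)
        print(n,a.tolist())
        r=cv2.minAreaRect(onz(s,f,c.reshape(-1,2).astype(float),16)[:,:2].astype(np.float32));print(r)
E
```

```text
scene0 [[392, 166], [392, 204], [440, 207], [437, 168]]
((475.77239990234375, 202.95782470703125), (113.11256408691406, 121.62545013427734), 73.75820922851562)
scene0 [[330, 231], [330, 267], [371, 267], [369, 231]]
((614.6821899414062, 9.890972137451172), (87.03934478759766, 95.04708862304688), 77.78868865966797)
side0 [[291, 129], [255, 131], [253, 158], [291, 157]]
((464.06353759765625, 200.01998901367188), (123.021484375, 111.03028869628906), 74.07376098632812)
side0 [[357, 162], [326, 166], [331, 192], [363, 188]]
((604.5487670898438, 6.116065979003906), (98.17188262939453, 87.30262756347656), 77.1226806640625)
```

View pics/c1.png

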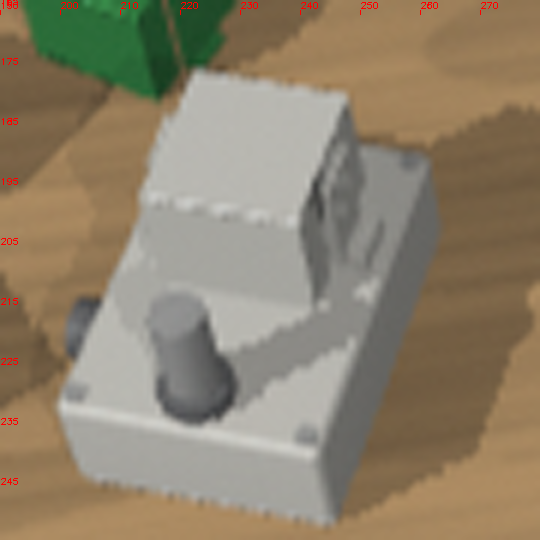

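View pics/c2.png

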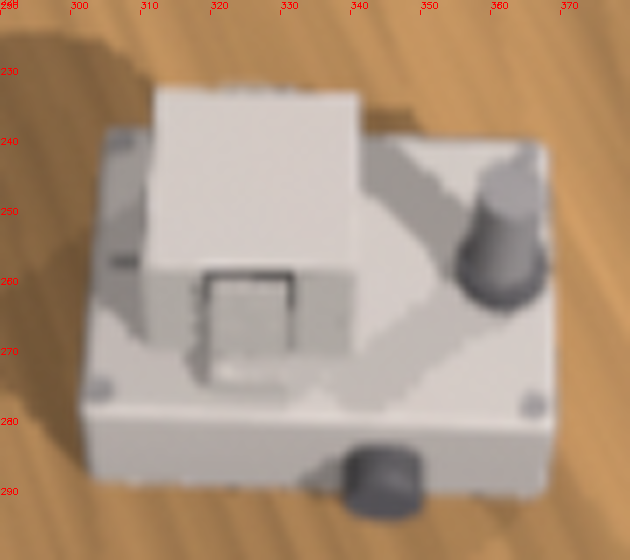

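Run:
```python
from h import *
S=load("scene0");D=load("side0")
def show(n,P,z):
    q=onz(*n,P,z);c=q.mean(0);print(z,c[:2].round(1),[ (np.linalg.norm(q[(i+1)%len(q)]-q[i])).round(1) for i in range(len(q))],[np.degrees(np.arctan2(*(q[(i+1)%len(q)]-q[i])[[1,0]])).round(1) for i in range(len(q))])
    return q
show(S,[(222.5,176.5),(248,180.5),(240,202),(214,198)],102)
show(D,[(312.5,233),(341.5,234),(341,258.5),(311,258.5)],102)
q=show(S,[(200,232.5),(243,241),(261,190)],50);print(q)
q=show(D,[(304.5,238),(368,240),(369,280),(301.5,278.5)],50)
# conduit top centre
print(tri([(*S,(219.5,216)),(*D,(363,246.5))]))
print(tri([(*S,(243,241)),(*D,(368,240))]),tri([(*S,(261,190)),(*D,(304.5,238))]),tri([(*S,(200,232.5)),(*D,(369,280))]))
print(tri([(*S,(222.5,176.5)),(*D,(311,258.5))]),tri([(*S,(248,180.5)),(*D,(312.5,233))]),tri([(*S,(240,202)),(*D,(341.5,234))]),tri([(*S,(214,198)),(*D,(341,258.5))]))
```

```text
102 [ 471.9 -220.5] [np.float64(58.0), np.float64(59.4), np.float64(56.9), np.float64(60.2)] [np.float64(67.2), np.float64(-22.3), np.float64(-112.1), np.float64(158.7)]
102 [ 467.1 -223.4] [np.float64(59.3), np.float64(56.8), np.float64(58.4), np.float64(59.3)] [np.float64(-23.7), np.float64(-113.4), np.float64(158.7), np.float64(67.5)]
50 [ 517.1 -223.2] [np.float64(96.0), np.float64(139.2), np.float64(167.2)] [np.float64(66.0), np.float64(157.3), np.float64(-57.7)]
[[ 533.88566966 -299.55110583   50.        ]
 [ 572.97349933 -211.85267917   50.        ]
 [ 444.47615075 -158.22109096   50.        ]]
50 [ 484.9 -229.5] [np.float64(138.9), np.float64(95.2), np.float64(136.7), np.float64(97.2)] [np.float64(-23.5), np.float64(-113.8), np.float64(157.4), np.float64(67.5)]
[ 535.27056813 -249.95247301   98.61579326]
[ 569.39390705 -211.39492466   45.55512125] [ 441.08757095 -157.19797697   47.20148185] [ 530.59996955 -299.3715625    46.29462113]
[ 429.17114461 -236.78314793   97.54439871] [ 452.04948273 -182.64227265   98.37390965] [ 506.81705585 -205.62995048   97.34351239] [ 484.4255922 -258.3513905   96.7769031]
```

```bash
cat >> h.py <<'E'
def goto(p,yaw,s=None):
    """shift (tool axes, mm) and rotvec (deg, tool) from the present pose to tool pointing down with tool x at yaw deg"""
    if s is None:
        from cell import observe
        s=observe()
    T=T_of(s);y=np.radians(yaw);Rg=np.array([[np.cos(y),np.sin(y),0],[np.sin(y),-np.cos(y),0],[0,0,-1]])
    sh=T[:3,:3].T@(np.array(p,float)-T[:3,3]);rv=np.degrees(R.from_matrix(T[:3,:3].T@Rg).as_rotvec())
    yw=np.degrees(np.arctan2(T[1,0],T[0,0]))
    print("t",round(s["time_s"],2),"pos",s["tool_pos"].round(1),"yaw",yw.round(1),"w",round(s["width"],1),"F",np.round(s["wrist_force"],1),"q",np.round(s["joints"],2))
    print("shift",sh.round(1),"rot",rv.round(1))
E
python3 -c "
from h import *
goto((468.7,-221.3,190),-22.8)"
```

```text
t 0.15 pos [ 169.3 -627.2  214.6] yaw 15.1 w 87.1 F [-0.6 -0.5 -0.2] q [ 1.21  0.33  0.04  1.47 -0.01  1.34 -0.06]
shift [ 394.8 -313.7   24.9] rot [-0.1  0.  37.9]
```

```bash
python3 -m handwheel '[[100,[395,-314,0],[0,0,38]],[100,[395,-314,0],[0,0,38]],[100,[395,-314,0],[0,0,38]],[100,[395,-314,0],[0,0,38]],[100,[395,-314,0],[0,0,38]]]'; python3 -c "
from h import *
goto((468.7,-221.3,190),-22.8)"
```

```text
time_s: 0.65
tool_pos: [314.1, -430.8, 215.0]
tcp_rot: [-0.0, 0.98, -0.201, -0.0]
wrist_force: [0.7, -0.7, 0.0]
width: 86.9
t 0.65 pos [ 314.1 -430.8  215. ] yaw -23.2 w 86.9 F [ 0.7 -0.7  0. ] q [ 0.89  0.1  -0.04  1.75  0.    1.3  -1.12]
shift [  59.4 -253.4   25.1] rot [-0.   0.1 -0.4]
```

```bash
python3 -m handwheel '[[100,[59,-253,10],[0,0,0]],[100,[59,-253,15],[0,0,0]],[100,[59,-253,20],[0,0,0]],[100,[59,-253,20],[0,0,0]],[100,[59,-253,20],[0,0,0]]]' ; python3 -m handwheel '[[100,[0,-20,0],[0,0,0]],[100,[0,-20,0],[0,0,0]]]'; python3 -c "
from h import *
goto((468.7,-221.3,190),-22.8)
grab('wrist','w1')"
```

```text
time_s: 1.15
tool_pos: [461.7, -229.5, 196.2]
tcp_rot: [-0.0, 0.979, -0.201, -0.0]
wrist_force: [-0.0, -0.5, -0.1]
width: 86.5
time_s: 1.35
tool_pos: [471.2, -206.9, 195.9]
tcp_rot: [-0.001, 0.98, -0.198, -0.0]
wrist_force: [0.6, -0.6, -0.5]
width: 86.6
t 1.35 pos [ 471.2 -206.9  195.9] yaw -22.9 w 86.6 F [ 0.6 -0.6 -0.5] q [ 0.6   0.09 -0.28  1.8   0.02  1.26 -1.66]
shift [ 3.3 14.2  5.9] rot [-0.1  0.1 -0.1]
```

View pics/w1.png

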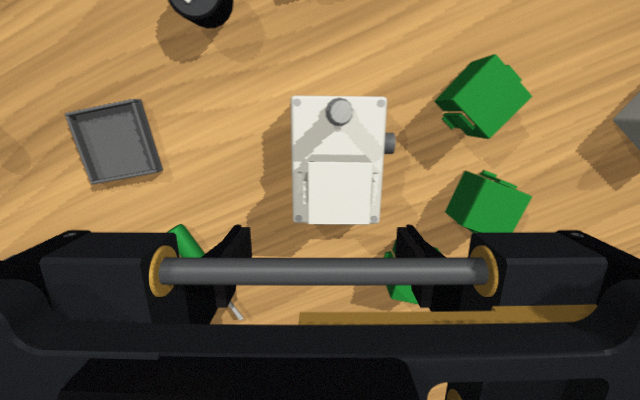

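The wrist view shows the box top, with the cover top at about x 307–374, y 162–223, the conduit at (340,110), and the dish at (115,142). I'll measure them here.

Run:
```python
from h import *
crop("w1",280,85,120,150,4,"pics/c3.png")
s,f=load("w1")
m=(cv2.cvtColor(f["frame"],cv2.COLOR_BGR2HSV)[...,1]<60).astype(np.uint8)*255
c,_=cv2.findContours(m[90:195,50:175],cv2.RETR_EXTERNAL,cv2.CHAIN_APPROX_NONE,offset=(50,90))
c=max(c,key=cv2.contourArea);print(cv2.approxPolyDP(c,5,True).reshape(-1,2).tolist())
print(cv2.minAreaRect(onz(s,f,c.reshape(-1,2).astype(float),16)[:,:2].astype(np.float32)))
```

```text
[[140, 100], [65, 113], [91, 183], [161, 170]]
((604.73486328125, 8.732402801513672), (95.58236694335938, 87.22493743896484), 76.89171600341797)
```

View pics/c3.png

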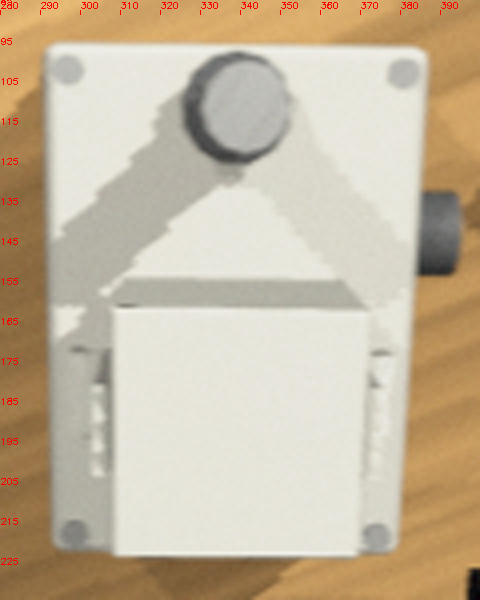

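Run:
```python
from h import *
s,f=load("w1")
for P,z in(([(308.3,162),(372.3,162.5),(370,223.5),(308.3,223.5)],102),([(291.5,96.5),(387,97.5),(379.5,222),(293.5,222)],50)):
    q=onz(s,f,P,z);e=np.roll(q,-1,0)-q
    c=q.mean(0);print(c.round(1),np.linalg.norm(e,axis=1).round(1),np.degrees(np.arctan2(e[:,1],e[:,0])).round(1))
u=np.array([np.cos(np.radians(-22.8)),np.sin(np.radians(-22.8))])
print("from box",c[:2]-20*u)
p=onz(s,f,[(341,110.5)],100)[0];print("from conduit",p[:2]-74*u)
goto((468.7,-221.3,150),-22.8)
```

```text
[ 465.2 -220.4  102. ] [57.6 58.7 58.9 59.1] [-113.2  157.6   67.2  -23.6]
[ 483.5 -228.4   50. ] [ 97.3 135.3  98.2 136.3] [-113.4  156.8   67.2  -23.5]
from box [ 465.03656983 -220.66859608]
from conduit [ 465.41517662 -220.6483647 ]
t 1.4 pos [ 470.1 -209.5  196. ] yaw -23.0 w 87.4 F [ 0.1 -0.9  0.4] q [ 0.6   0.09 -0.28  1.8   0.02  1.26 -1.66]
shift [ 3.4 11.4 45.9] rot [-0.   0.1 -0.2]
```

```bash
python3 -m handwheel '[[100,[0,11,20],[0,0,0]],[100,[1,11,40],[0,0,0]],[100,[1,11,46],[0,0,0]],[100,[1,11,46],[0,0,0]]]' ; python3 -c "
from h import *
goto((466,-220.7,87),-23)
grab('wrist','w2')"
```

```text
time_s: 1.8
tool_pos: [465.6, -220.7, 149.3]
tcp_rot: [-0.001, 0.98, -0.201, -0.001]
wrist_force: [-1.2, 0.0, -0.0]
width: 86.9
t 1.8 pos [ 465.6 -220.7  149.3] yaw -23.1 w 86.9 F [-1.2  0.  -0. ] q [ 0.61  0.13 -0.27  1.86  0.04  1.16 -1.65]
shift [ 0.6 -0.2 62.3] rot [-0.   0.2 -0.1]
```

View pics/w2.png

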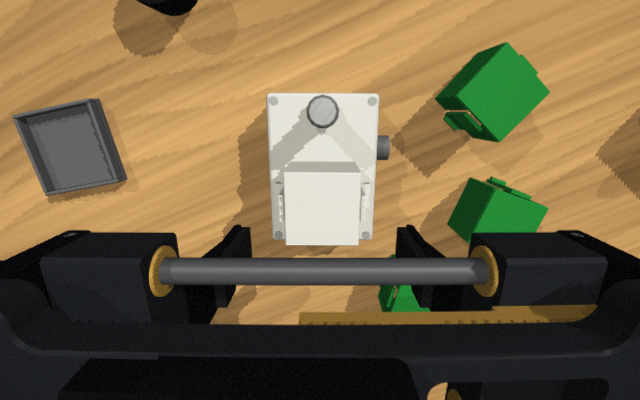

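The cover's centre, at column ≈322, lies midway between the fingertips (≈240 and ≈404), so the jaws are centred. I'll go down.

```bash
python3 -m handwheel '[[100,[0,0,25],[0,0,0]],[100,[0,0,45],[0,0,0]],[100,[0,0,58],[0,0,0]],[100,[0,0,62],[0,0,0]],[100,[0,0,62],[0,0,0]]]' ; python3 -c "
from h import *
goto((466,-220.7,87),-23)"
```

```text
time_s: 2.35
tool_pos: [466.3, -220.7, 88.5]
tcp_rot: [-0.0, 0.98, -0.2, -0.001]
wrist_force: [0.2, -0.6, 1.2]
width: 86.9
t 2.35 pos [ 466.3 -220.7   88.5] yaw -23.1 w 86.9 F [ 0.2 -0.6  1.2] q [ 0.6   0.19 -0.27  1.93  0.06  1.04 -1.67]
shift [-0.3  0.1  1.5] rot [-0.   0.1 -0.1]
```

```bash
python3 -m handwheel '[[60,[0,0,1],[0,0,0]],[60,[0,0,1],[0,0,0]],[60,[0,0,1],[0,0,0]]]' ; python3 -m handwheel '[[40,[0,0,0],[0,0,0]],[40,[0,0,0],[0,0,0]],[40,[0,0,0],[0,0,0]],[40,[0,0,0],[0,0,0]],[40,[0,0,0],[0,0,0]]]';python3 -c "
from h import *
goto((466,-220.7,87),-23)
grab('side','s3')
crop('s3',250,190,140,110,5,'pics/s3c.png')"
```

```text
time_s: 2.65
tool_pos: [466.8, -220.9, 88.1]
tcp_rot: [-0.0, 0.98, -0.2, -0.0]
wrist_force: [-0.4, 0.4, 0.8]
width: 70.7
time_s: 3.15
tool_pos: [467.1, -220.7, 88.4]
tcp_rot: [-0.0, 0.98, -0.2, 0.0]
wrist_force: [0.5, 1.4, 3.3]
width: 58.1
t 3.15 pos [ 467.1 -220.7   88.4] yaw -23.1 w 58.1 F [0.5 1.4 3.3] q [ 0.6   0.19 -0.27  1.93  0.06  1.03 -1.67]
shift [-1.   0.4  1.4] rot [-0.  -0.  -0.1]
```

View pics/s3c.png

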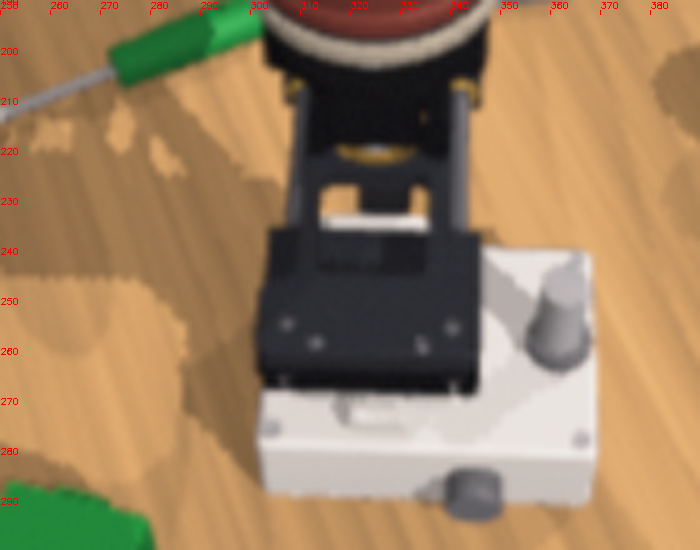

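The side view shows the fingers over both tabs, with the catch at (323,272) clear of the tips. Width is 58.1 mm, so I'll give them time to close fully.

```bash
python3 -m handwheel '[[0,[0,0,0],[0,0,0]],[0,[0,0,0],[0,0,0]],[0,[0,0,0],[0,0,0]]]';python3 -m handwheel '[[0,[0,0,-4],[0,0,0]],[0,[0,0,-8],[0,0,0]],[0,[0,0,-12],[0,0,0]]]';python3 -c "
from h import *
goto((466,-220.7,87),-23)"
```

```text
time_s: 3.5
tool_pos: [467.1, -220.7, 88.4]
tcp_rot: [-0.0, 0.98, -0.2, 0.0]
wrist_force: [0.3, 1.7, 3.1]
width: 58.3
time_s: 3.8
tool_pos: [466.8, -221.0, 100.7]
tcp_rot: [-0.0, 0.98, -0.2, -0.0]
wrist_force: [-0.5, -0.5, -0.8]
width: 58.1
t 3.8 pos [ 466.8 -221.   100.7] yaw -23.1 w 58.1 F [-0.5 -0.5 -0.8] q [ 0.61  0.17 -0.27  1.91  0.05  1.06 -1.66]
shift [-0.9  0.1 13.7] rot [-0.   0.  -0.1]
```

It's unclipped, with no resistance on the way up. I'll lift it clear of the cap.

```bash
python3 -m handwheel '[[0,[0,0,-25],[0,0,0]],[0,[0,0,-50],[0,0,0]],[0,[0,0,-75],[0,0,0]],[0,[0,0,-85],[0,0,0]],[0,[0,0,-85],[0,0,0]]]';python3 -c "
from h import *
goto((467,204,180),30)
grab('side','s4');grab('wrist','w4')
crop('s4',240,160,160,130,5,'pics/s4c.png')"
```

```text
time_s: 4.3
tool_pos: [467.5, -221.4, 186.9]
tcp_rot: [0.0, 0.98, -0.2, 0.001]
wrist_force: [-0.4, 0.2, -1.9]
width: 58.1
t 4.3 pos [ 467.5 -221.4  186.9] yaw -23.1 w 58.1 F [-0.4  0.2 -1.9] q [ 0.61  0.1  -0.27  1.81  0.03  1.23 -1.64]
shift [-167.6 -391.     6.6] rot [  0.1  -0.1 -53.1]
```

View pics/s4c.png

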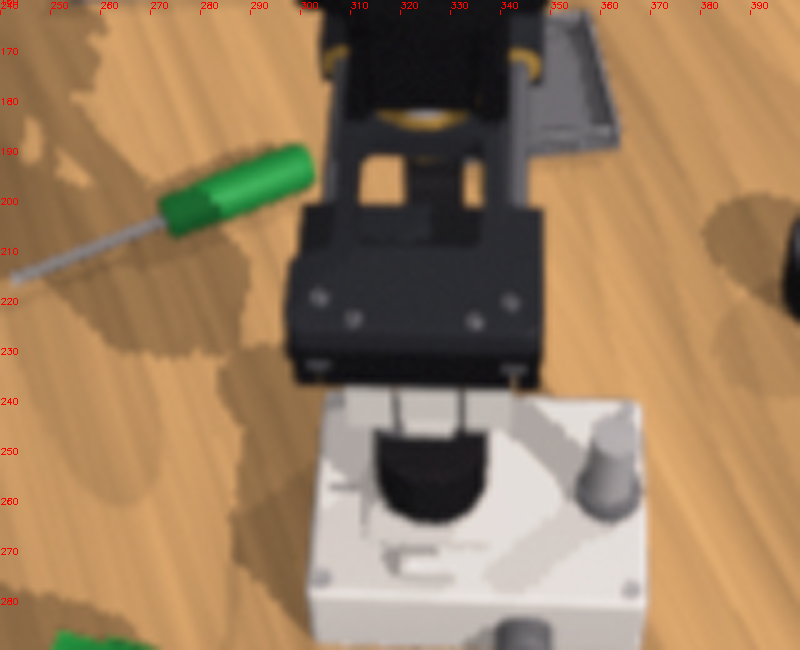

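View pics/w4.png

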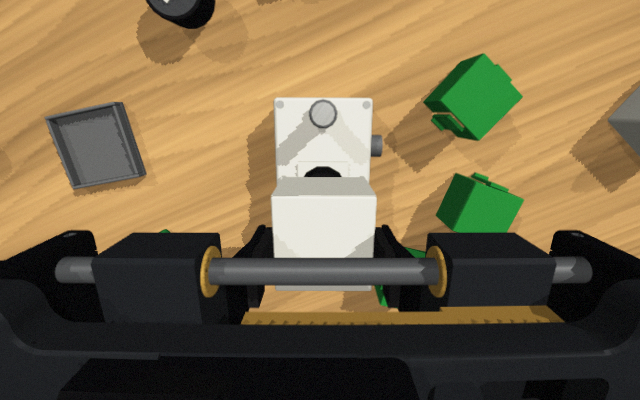

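The side and wrist views show the cover held level and clear, with the black cap bare on the box (side ≈ (326,252)). I'll carry the cover to the larger tray.

```bash
python3 -c "
from h import *
goto((467,204,185),-16.2)"
python3 -m handwheel '[[0,[-30,-70,0],[0,0,0]],[0,[-100,-250,0],[0,0,-3]],[0,[-167,-391,0],[0,0,-7]],[0,[-167,-391,0],[0,0,-7]],[0,[-167,-391,0],[0,0,-7]]]';python3 -c "
from h import *
goto((467,204,185),-16.2)"
```

```text
t 4.4 pos [ 466.3 -220.9  184.6] yaw -23.1 w 57.9 F [ 0.4  0.4 -1.2] q [ 0.61  0.1  -0.27  1.82  0.03  1.23 -1.64]
shift [-166.3 -391.     0. ] rot [-0.   0.1 -6.9]
time_s: 4.9
tool_pos: [466.0, 30.7, 183.6]
tcp_rot: [-0.0, 0.99, -0.14, -0.002]
wrist_force: [0.9, -0.4, -0.6]
width: 58.2
t 4.9 pos [466.   30.7 183.6] yaw -16.1 w 58.2 F [ 0.9 -0.4 -0.6] q [ 0.36  0.01 -0.52  1.91  0.    1.23 -2.01]
shift [ -47.2 -166.7   -1.3] rot [0.  0.2 0.1]
```

```bash
python3 -m handwheel '[[0,[-47,-167,0],[0,0,0]],[0,[-47,-167,0],[0,0,0]],[0,[-47,-167,0],[0,0,0]],[0,[-47,-167,0],[0,0,0]],[0,[-47,-167,0],[0,0,0]]]';python3 -c "
from h import *
goto((467,204,185),-16.2)
grab('wrist','w5');grab('side','s5')"
```

```text
time_s: 5.4
tool_pos: [465.4, 208.5, 182.3]
tcp_rot: [-0.001, 0.991, -0.137, -0.003]
wrist_force: [-0.2, -0.2, -1.5]
width: 58.5
t 5.4 pos [465.4 208.5 182.3] yaw -15.8 w 58.5 F [-0.2 -0.2 -1.5] q [ 0.14  0.13 -0.69  1.81  0.08  1.24 -2.42]
shift [ 2.8  3.9 -2.7] rot [-0.   0.3  0.4]
```

View pics/w5.png

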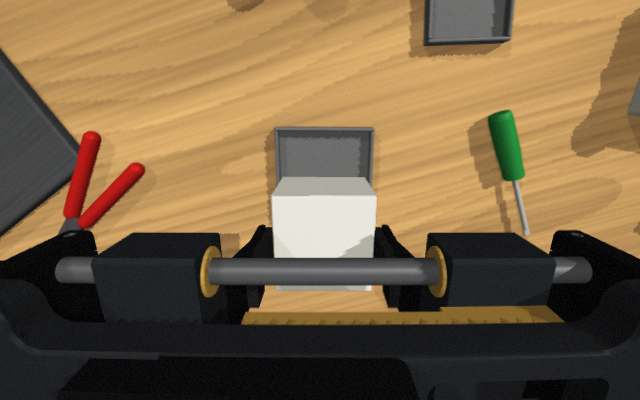

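View pics/s5.png

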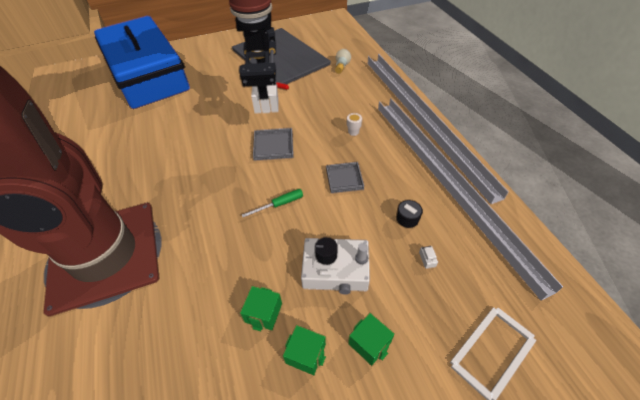

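The wrist view shows the tray's far rim corners at (275,127) and (375,127), aligned with the tool. I'll check where its centre falls.

```bash
python3 -c "
from h import *
s,f=load('w5')
q=onz(s,f,[(275,127.5),(375,127.5)],16);print(q, np.linalg.norm(q[0]-q[1]))
e=(q[1]-q[0])[:2];e/=np.linalg.norm(e);n=np.array([e[1],-e[0]])
for sg in(1,-1):print(q[:,:2].mean(0)+sg*56*n)
goto((467,204,47),-16.2)"
```

```text
[[533.53263906 246.00179033  16.        ]
 [503.39354654 138.91098793  16.        ]] 111.25108924618218
[464.55723915 207.6273793 ]
[572.36894645 177.28539896]
t 5.5 pos [466.4 204.  182.3] yaw -16.1 w 58.2 F [-0.3 -0.6 -1.1] q [ 0.15  0.12 -0.69  1.81  0.08  1.24 -2.41]
shift [  1.2  -0.3 135.3] rot [0.1 0.3 0.1]
```

```bash
python3 -m handwheel '[[0,[0,-1,40],[0,0,0]],[0,[0,-1,80],[0,0,0]],[0,[0,-1,110],[0,0,0]],[0,[0,-1,128],[0,0,0]],[0,[0,-1,132],[0,0,0]]]';python3 -m handwheel '[[0,[0,0,0],[0,0,0]],[0,[0,0,0],[0,0,0]]]';python3 -c "
from h import *
goto((466,205,43),-16.2)"
```

```text
time_s: 6.0
tool_pos: [464.5, 202.2, 47.5]
tcp_rot: [0.002, 0.99, -0.141, -0.005]
wrist_force: [0.7, -0.0, -0.2]
width: 58.2
time_s: 6.2
tool_pos: [464.9, 201.3, 48.0]
tcp_rot: [0.002, 0.99, -0.142, -0.005]
wrist_force: [-0.5, -0.4, -0.5]
width: 58.2
t 6.2 pos [464.9 201.3  48. ] yaw -16.3 w 58.2 F [-0.5 -0.4 -0.5] q [ 0.1   0.28 -0.66  1.96  0.2   0.98 -2.52]
shift [ 0.  -3.9  5. ] rot [ 0.3  0.5 -0.1]
```

```bash
python3 -m handwheel '[[0,[0,-3,3],[0,0.5,0]],[0,[0,-3,5],[0.3,0.5,0]],[0,[0,-3,6],[0.3,0.5,0]],[0,[0,-3,6],[0.3,0.5,0]]]';python3 -c "
from h import *
goto((466,205,42),-16.2)"
```

```text
time_s: 6.6
tool_pos: [465.9, 204.3, 42.4]
tcp_rot: [-0.0, 0.99, -0.141, 0.0]
wrist_force: [-0.5, -0.7, 2.9]
width: 57.9
t 6.6 pos [465.9 204.3  42.4] yaw -16.3 w 57.9 F [-0.5 -0.7  2.9] q [ 0.09  0.28 -0.66  1.97  0.21  0.96 -2.53]
shift [-0.1 -0.7  0.4] rot [-0.  -0.  -0.1]
```

Contact is felt at TCP z 42.4, as expected: +2.9 N, up from −1. I'll press lightly and release to a partial opening.

```bash
python3 -m handwheel '[[0,[0,0,0.5],[0,0,0]],[0,[0,0,0.5],[0,0,0]]]';python3 -m handwheel '[[70,[0,0,0],[0,0,0]],[80,[0,0,0],[0,0,0]],[90,[0,0,0],[0,0,0]],[90,[0,0,0],[0,0,0]],[90,[0,0,0],[0,0,0]]]';python3 -c "
from h import *
goto((466,205,42),-16.2);grab('wrist','w6')"
```

```text
time_s: 6.8
tool_pos: [466.0, 204.3, 42.4]
tcp_rot: [-0.0, 0.99, -0.141, 0.001]
wrist_force: [-2.6, -1.3, 5.7]
width: 58.0
time_s: 7.3
tool_pos: [466.0, 204.3, 42.3]
tcp_rot: [-0.0, 0.99, -0.141, 0.0]
wrist_force: [0.4, 0.1, 0.0]
width: 77.0
t 7.3 pos [466.  204.3  42.3] yaw -16.3 w 77.0 F [0.4 0.1 0. ] q [ 0.09  0.28 -0.66  1.97  0.21  0.96 -2.53]
shift [-0.2 -0.7  0.3] rot [-0.  -0.1 -0.1]
```

View pics/w6.png

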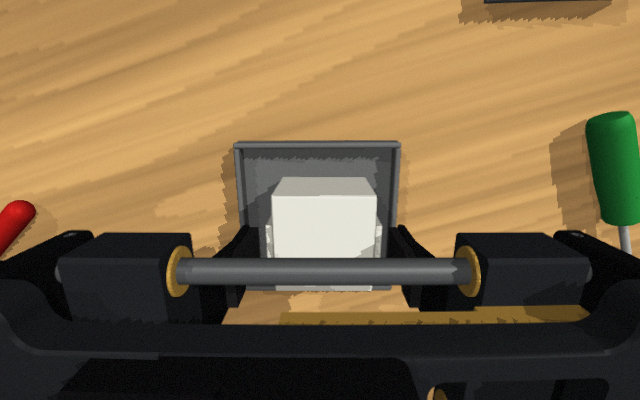

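The cover stands square in the larger tray, about centred (wrist (323,235)), and the fingers are clear of it. I'll go up and back to the cap.

```bash
python3 -m handwheel '[[90,[0,0,-20],[0,0,0]],[90,[0,0,-60],[0,0,0]],[90,[0,0,-105],[0,0,0]],[90,[0,0,-135],[0,0,0]],[90,[0,0,-135],[0,0,0]]]';python3 -c "
from h import *
goto((466.5,-220.8,170),-23);grab('side','s7')
crop('s7',230,110,80,60,8,'pics/s7c.png')"
```

```text
time_s: 7.85
tool_pos: [468.1, 205.6, 181.8]
tcp_rot: [-0.002, 0.99, -0.141, 0.004]
wrist_force: [0.1, -0.1, -0.1]
width: 78.2
t 7.85 pos [468.1 205.6 181.8] yaw -16.3 w 78.2 F [ 0.1 -0.1 -0.1] q [ 0.15  0.12 -0.69  1.82  0.08  1.22 -2.42]
shift [117.8 409.8  10.9] rot [-0.3 -0.4  6.7]
```

View pics/s7c.png

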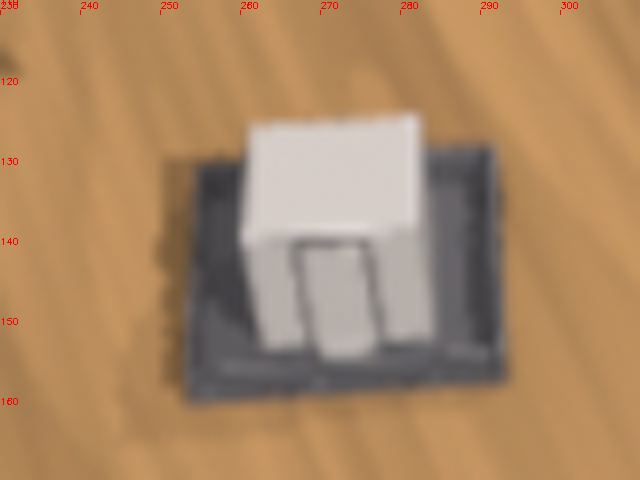

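The side view shows the cover upright and inside the tray, at around (272,140). Back to the cap now.

```bash
python3 -m handwheel '[[90,[118,410,5],[0,0,6.7]],[90,[118,410,5],[0,0,6.7]],[90,[118,410,5],[0,0,6.7]],[90,[118,410,5],[0,0,6.7]],[90,[118,410,5],[0,0,6.7]]]';python3 -c "
from h import *
goto((466.5,-220.8,170),-23)"
```

```text
time_s: 8.4
tool_pos: [464.5, -47.7, 174.2]
tcp_rot: [-0.001, 0.98, -0.199, 0.002]
wrist_force: [1.3, -0.2, 0.3]
width: 78.2
t 8.4 pos [464.5 -47.7 174.2] yaw -23.0 w 78.2 F [ 1.3 -0.2  0.3] q [ 0.45  0.01 -0.44  1.93  0.    1.2  -1.96]
shift [ 69.4 158.6   4. ] rot [-0.1 -0.2  0. ]
```

```bash
python3 -m handwheel '[[90,[69,159,4],[0,0,0]],[90,[69,159,4],[0,0,0]],[90,[69,159,4],[0,0,0]],[90,[69,159,4],[0,0,0]],[90,[69,159,4],[0,0,0]]]';python3 -m handwheel '[[90,[0,0,0],[0,0,0]]]';python3 -c "
from h import *
goto((466.5,-220.8,170),-23);grab('wrist','w8')
crop('w8',240,80,160,160,4,'pics/w8c.png')"
```

```text
time_s: 8.9
tool_pos: [464.1, -225.2, 168.0]
tcp_rot: [-0.001, 0.979, -0.202, 0.0]
wrist_force: [0.0, 1.6, -0.4]
width: 78.3
time_s: 9.0
tool_pos: [463.7, -224.6, 166.8]
tcp_rot: [-0.001, 0.979, -0.202, -0.001]
wrist_force: [-0.2, 1.6, -0.3]
width: 78.6
t 9.0 pos [ 463.7 -224.6  166.8] yaw -23.3 w 78.6 F [-0.2  1.6 -0.3] q [ 0.63  0.11 -0.28  1.84  0.03  1.2  -1.64]
shift [ 1.1 -4.6 -3.2] rot [-0.1  0.1 -0.3]
```

View pics/w8c.png

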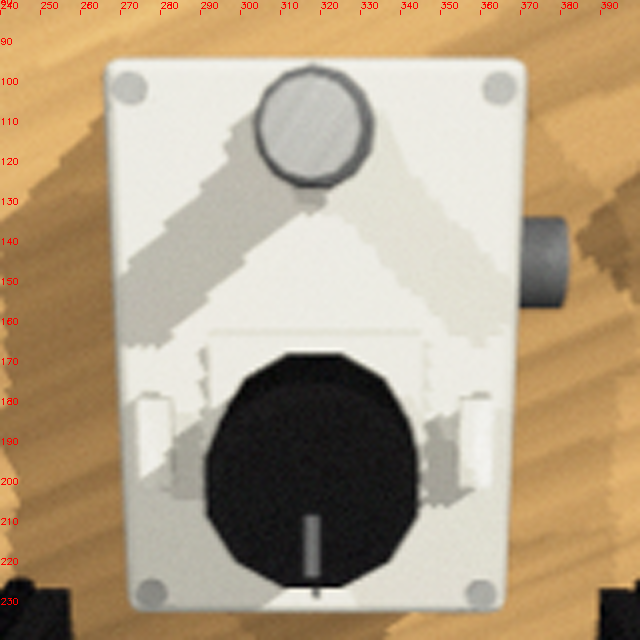

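```bash
python3 -c "
from h import *
s,f=load('w8')
u=np.array([np.cos(np.radians(-23.2)),np.sin(np.radians(-23.2))])
print(onz(s,f,[(317.8,226.5)],96)[0][:2]+23*u, onz(s,f,[(318,111)],100)[0][:2]-74*u)
q=onz(s,f,[(290.5,200),(345,200)],96);print(q,np.linalg.norm(q[0]-q[1]))
goto((466.,-220.8,97.5),-23)"
```

```text
[ 465.23515137 -219.4712062 ] [ 464.949891   -220.34770748]
[[ 475.42441147 -198.74236846   96.        ]
 [ 457.10871404 -241.34461799   96.        ]] 46.372582819320435
t 9.05 pos [ 463.3 -224.9  166.6] yaw -23.4 w 78.5 F [ 0.1 -0.3 -1.2] q [ 0.63  0.11 -0.28  1.84  0.03  1.2  -1.64]
shift [ 1.  -4.7 69.1] rot [-0.1  0.1 -0.4]
```

```bash
python3 -m handwheel '[[90,[1,-5,20],[0,0,0]],[90,[1,-5,40],[0,0,0]],[90,[1,-5,58],[0,0,0]],[90,[1,-5,66],[0,0,0]],[90,[1,-5,69],[0,0,0]]]';python3 -m handwheel '[[90,[0,0,0],[0,0,0]],[90,[0,0,0],[0,0,0]]]';python3 -c "
from h import *
goto((465.8,-220.4,97.),-23)"
```

```text
time_s: 9.55
tool_pos: [465.8, -219.3, 96.8]
tcp_rot: [-0.001, 0.979, -0.202, -0.002]
wrist_force: [0.5, -0.2, 0.0]
width: 78.3
time_s: 9.75
tool_pos: [466.3, -219.1, 97.4]
tcp_rot: [-0.001, 0.98, -0.201, -0.001]
wrist_force: [-0.2, -0.8, -0.1]
width: 77.9
t 9.75 pos [ 466.3 -219.1   97.4] yaw -23.2 w 77.9 F [-0.2 -0.8 -0.1] q [ 0.61  0.18 -0.28  1.92  0.05  1.06 -1.67]
shift [0.1 1.4 0.4] rot [-0.1  0.2 -0.2]
```

```bash
python3 -m handwheel '[[60,[0,1,0],[0,0.2,0]],[40,[0,1,0],[0,0.2,0]],[0,[0,1,0],[0,0.2,0]],[0,[0,1,0],[0,0.2,0]],[0,[0,1,0],[0,0.2,0]]]';python3 -m handwheel '[[0,[0,0,0],[0,0,0]],[0,[0,0,0],[0,0,0]],[0,[0,0,0],[0,0,0]]]';python3 -c "
from h import *
goto((465.8,-220.4,97.),-23)"
```

```text
time_s: 10.25
tool_pos: [465.8, -220.1, 97.5]
tcp_rot: [-0.001, 0.979, -0.201, 0.0]
wrist_force: [0.3, -0.7, 0.1]
width: 46.4
time_s: 10.55
tool_pos: [465.8, -220.1, 97.5]
tcp_rot: [-0.001, 0.979, -0.201, 0.0]
wrist_force: [0.4, 0.2, -0.9]
width: 22.2
t 10.55 pos [ 465.8 -220.1   97.5] yaw -23.2 w 22.2 F [ 0.4  0.2 -0.9] q [ 0.61  0.18 -0.28  1.92  0.05  1.05 -1.67]
shift [0.1 0.3 0.5] rot [-0.1 -0.  -0.2]
```

Width fell to 22 mm, but the cap is 46 mm across. Something is off, so I'll look before doing anything else.

```bash
python3 -c "
from h import *
goto((465.8,-220.4,97.),-23);grab('wrist','w9');grab('side','s9');grab('scene','c9')
crop('s9',270,190,120,110,5,'pics/s9c.png');crop('c9',180,120,120,130,5,'pics/c9c.png')"
```

```text
t 10.55 pos [ 465.8 -220.1   97.5] yaw -23.2 w 22.2 F [ 0.4  0.2 -0.9] q [ 0.61  0.18 -0.28  1.92  0.05  1.05 -1.67]
shift [0.1 0.3 0.5] rot [-0.1 -0.  -0.2]
```

View pics/w9.png

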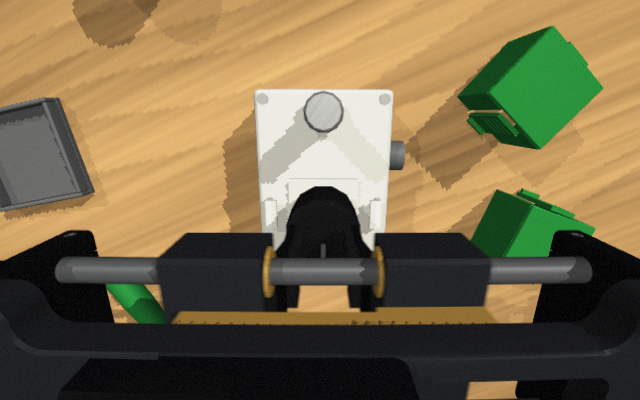

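View pics/s9c.png

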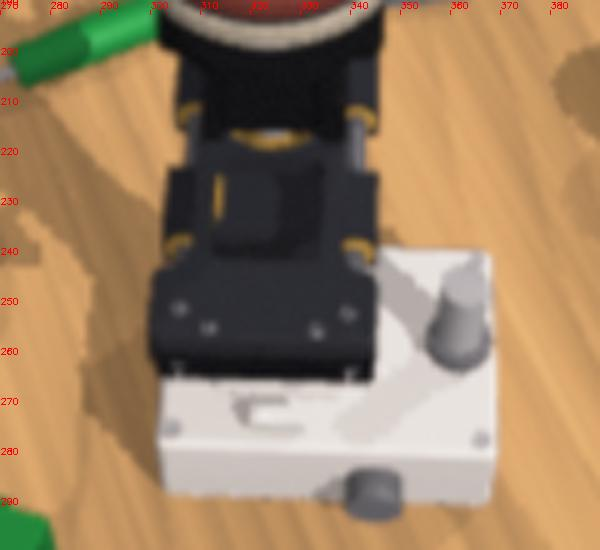

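View pics/c9c.png

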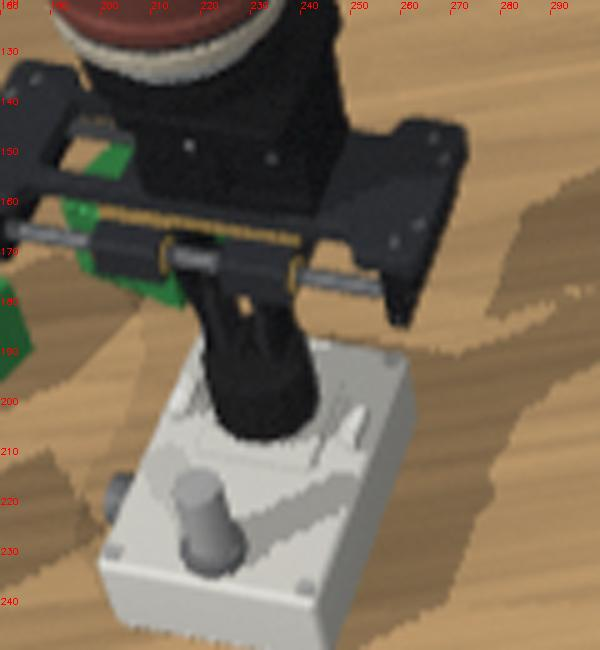

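```bash
python3 -c "
from h import *
s,f=load('w9');f['frame']=np.clip(f['frame'].astype(float)**0.5*16,0,255).astype(np.uint8)
pickle.dump((s,f),open('pics/w9g.pkl','wb'));crop('w9g',250,170,150,150,5,'pics/w9c.png')
s,f=load('c9');f['frame']=np.clip(f['frame'].astype(float)**0.5*16,0,255).astype(np.uint8)
pickle.dump((s,f),open('pics/c9g.pkl','wb'));crop('c9g',190,140,80,80,8,'pics/c9c.png')"
```

```text
(no output)
```

View pics/w9c.png

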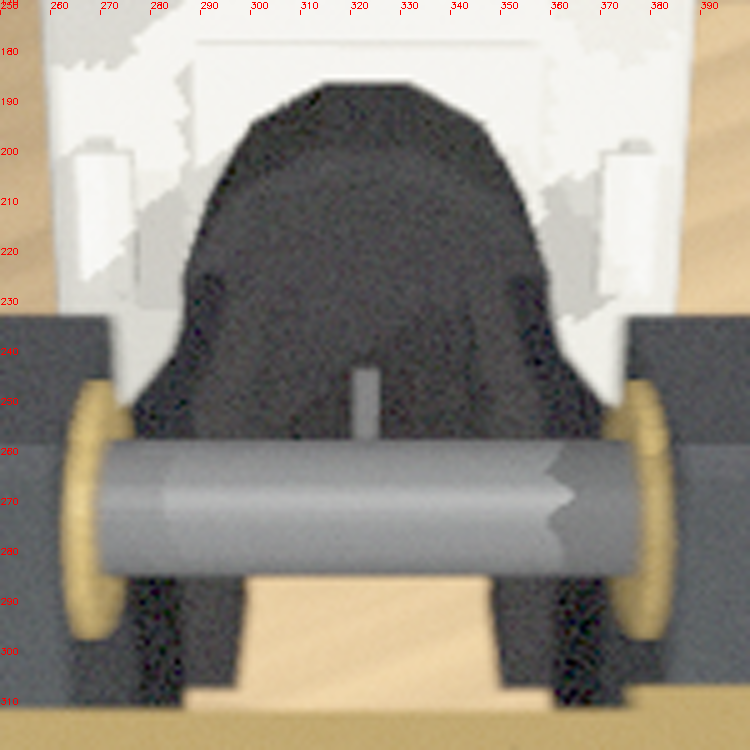

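View pics/c9c.png

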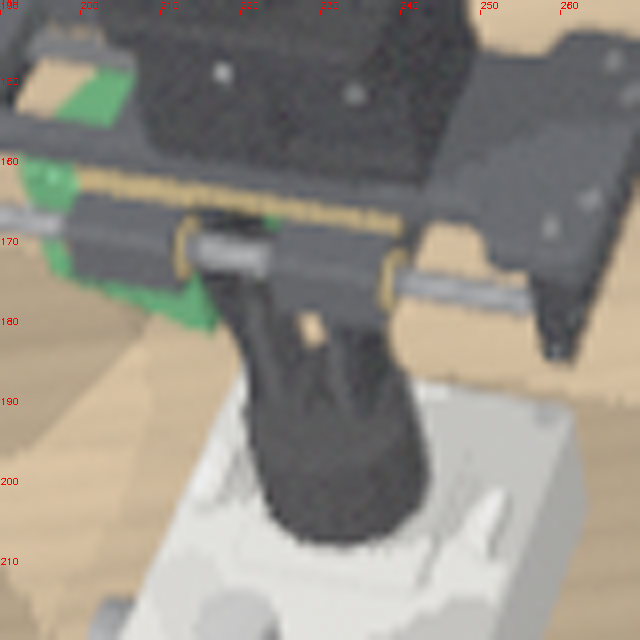

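```bash
python3 -c "
from h import *
s,f=load('w9');T=T_of(s)
P=[(x,y,z) for z in(22,10,0) for x in (9.5,) for y in(-11,11,-23,23)]
W=(T[:3,:3]@np.array(P).T).T+T[:3,3]
for p,u in zip(P,proj(s,f,W)):print(p,u.round(0))
u=np.array([np.cos(np.radians(-23.)),np.sin(np.radians(-23.))]);v=np.array([-u[1],u[0]]);c=np.array([465.8,-220.3])
for z in(62,96):
  print(z,proj(s,f,[(*(c+a*u+b*v),z) for a,b in((23,0),(0,23),(0,-23),(-12,0),(-22,0))]).round(0).tolist())
"
```

```text
(9.5, -11, 22) [308. 208.]
(9.5, 11, 22) [340. 208.]
(9.5, -23, 22) [290. 208.]
(9.5, 23, 22) [357. 208.]
(9.5, -11, 10) [307. 214.]
(9.5, 11, 10) [341. 214.]
(9.5, -23, 10) [288. 214.]
(9.5, 23, 10) [359. 214.]
(9.5, -11, 0) [306. 219.]
(9.5, 11, 0) [342. 219.]
(9.5, -23, 0) [286. 219.]
(9.5, 23, 0) [361. 219.]
62 [[324.0, 184.0], [293.0, 215.0], [355.0, 215.0], [324.0, 230.0], [324.0, 242.0]]
96 [[324.0, 198.0], [287.0, 233.0], [361.0, 233.0], [324.0, 250.0], [324.0, 264.0]]
```

```bash
python3 -c "
from h import *
for n,w in(('s4',29),('s3',29),('s9',11),('s9',23)):
  s,f=load(n);T=T_of(s);print(n)
  for y in(w,w+15):
    P=[(x,y,z) for z in(38,22,0,-48) for x in (-37,-9.5,9.5,37)]
    W=(T[:3,:3]@np.array(P).T).T+T[:3,3]
    for i in range(0,16,4): print('y',y,'z',P[i][2],proj(s,f,W[i:i+4]).round(0).tolist())
crop('s4',290,200,70,60,10,'pics/s4d.png')
"
```

```text
s4
y 29 z 38 [[306.0, 244.0], [320.0, 245.0], [331.0, 245.0], [346.0, 245.0]]
y 29 z 22 [[305.0, 240.0], [320.0, 240.0], [331.0, 240.0], [346.0, 241.0]]
y 29 z 0 [[304.0, 233.0], [320.0, 233.0], [331.0, 234.0], [346.0, 234.0]]
y 29 z -48 [[303.0, 217.0], [319.0, 218.0], [330.0, 218.0], [347.0, 218.0]]
y 44 z 38 [[305.0, 251.0], [320.0, 252.0], [330.0, 252.0], [346.0, 253.0]]
y 44 z 22 [[304.0, 247.0], [320.0, 247.0], [330.0, 248.0], [346.0, 248.0]]
y 44 z 0 [[304.0, 240.0], [319.0, 241.0], [330.0, 241.0], [346.0, 241.0]]
y 44 z -48 [[302.0, 225.0], [319.0, 225.0], [330.0, 225.0], [347.0, 226.0]]
s3
y 29 z 38 [[308.0, 269.0], [321.0, 270.0], [330.0, 270.0], [344.0, 270.0]]
y 29 z 22 [[307.0, 266.0], [321.0, 266.0], [330.0, 266.0], [344.0, 267.0]]
y 29 z 0 [[307.0, 260.0], [321.0, 261.0], [330.0, 261.0], [344.0, 261.0]]
y 29 z -48 [[306.0, 248.0], [320.0, 248.0], [330.0, 248.0], [345.0, 249.0]]
y 44 z 38 [[307.0, 276.0], [321.0, 276.0], [330.0, 277.0], [344.0, 277.0]]
y 44 z 22 [[307.0, 272.0], [321.0, 273.0], [330.0, 273.0], [344.0, 273.0]]
y 44 z 0 [[306.0, 267.0], [320.0, 267.0], [3
[... 611 characters left out ...]
7.0], [344.0, 258.0]]
y 26 z -48 [[305.0, 244.0], [319.0, 244.0], [329.0, 244.0], [344.0, 245.0]]
s9
y 23 z 38 [[307.0, 265.0], [320.0, 265.0], [330.0, 265.0], [343.0, 266.0]]
y 23 z 22 [[307.0, 261.0], [320.0, 261.0], [330.0, 261.0], [343.0, 262.0]]
y 23 z 0 [[306.0, 255.0], [320.0, 256.0], [330.0, 256.0], [344.0, 256.0]]
y 23 z -48 [[305.0, 242.0], [319.0, 243.0], [330.0, 243.0], [344.0, 243.0]]
y 38 z 38 [[307.0, 271.0], [320.0, 272.0], [329.0, 272.0], [343.0, 272.0]]
y 38 z 22 [[306.0, 267.0], [320.0, 268.0], [329.0, 268.0], [343.0, 269.0]]
y 38 z 0 [[306.0, 262.0], [320.0, 262.0], [329.0, 263.0], [344.0, 263.0]]
y 38 z -48 [[304.0, 249.0], [319.0, 250.0], [329.0, 250.0], [344.0, 250.0]]
```

View pics/s4d.png

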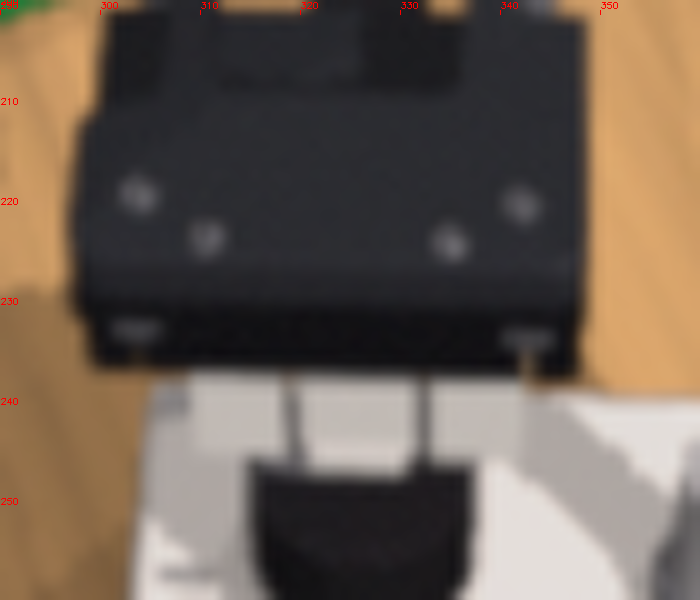

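```bash
python3 -c "
from h import *
s,f=load('w2');T=T_of(s)
for z in(30,22,12,2,-20):
  P=[(x,y,z) for x in(9.5,-9.5) for y in(-58.5,-43.5,43.5,58.5)]
  print(z,proj(s,f,(T[:3,:3]@np.array(P).T).T+T[:3,3]).round(0).tolist())
f['frame']=np.clip(f['frame'].astype(float)**0.5*16,0,255).astype(np.uint8)
pickle.dump((s,f),open('pics/w2g.pkl','wb'));crop('w2g',200,210,130,110,6,'pics/w2c.png')
"
```

```text
30 [[241.0, 205.0], [262.0, 205.0], [385.0, 205.0], [406.0, 205.0], [243.0, 229.0], [264.0, 229.0], [383.0, 230.0], [404.0, 230.0]]
22 [[238.0, 208.0], [260.0, 208.0], [387.0, 208.0], [409.0, 208.0], [240.0, 234.0], [262.0, 234.0], [386.0, 234.0], [407.0, 234.0]]
12 [[234.0, 213.0], [257.0, 213.0], [390.0, 213.0], [413.0, 213.0], [236.0, 240.0], [259.0, 240.0], [389.0, 240.0], [411.0, 240.0]]
2 [[229.0, 218.0], [253.0, 218.0], [394.0, 218.0], [418.0, 218.0], [232.0, 246.0], [255.0, 246.0], [392.0, 246.0], [415.0, 246.0]]
-20 [[217.0, 232.0], [244.0, 232.0], [403.0, 232.0], [430.0, 232.0], [220.0, 263.0], [247.0, 263.0], [401.0, 263.0], [427.0, 263.0]]
```

View pics/w2c.png

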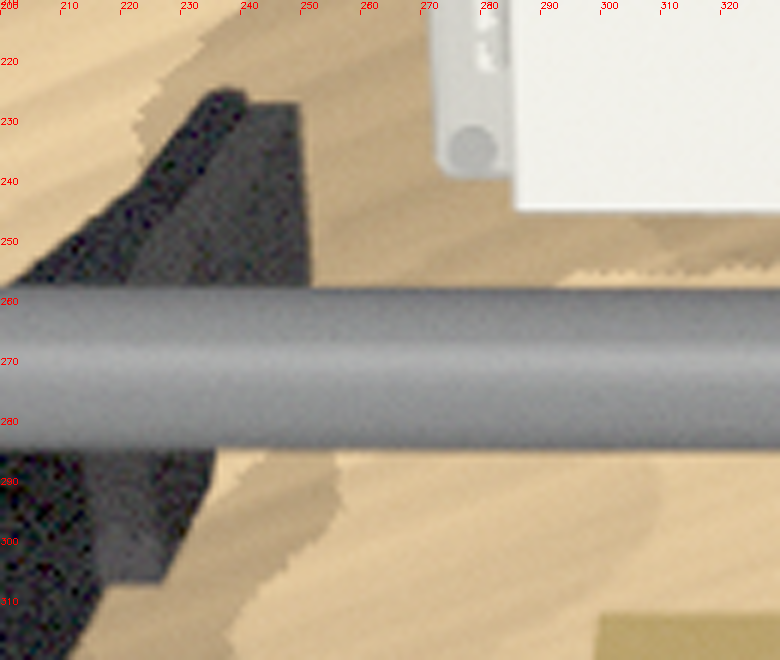

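```bash
python3 -c "
from h import *
s,f=load('c9');T=T_of(s)
for z in(22,0,-10,-30,-48):
  P=[(x,y,z) for x in(9.5,) for y in(-26,-11,11,26)]
  print(z,proj(s,f,(T[:3,:3]@np.array(P).T).T+T[:3,3]).round(0).tolist())
u=np.array([np.cos(np.radians(-23.)),np.sin(np.radians(-23.))]);v=np.array([-u[1],u[0]]);c=np.array([465.8,-220.3])
for z in(62,96):
  print(z,proj(s,f,[(*(c+a*u+b*v),z) for a,b in((23,0),(0,23),(0,-23),(-23,0))]).round(0).tolist())
s,f=load('side0');s,f=load('s5');T=T_of(s)
for z in(38,22,0,-10,-30,-48):
  P=[(x,y,z) for x in(9.5,-9.5) for y in(29,44)]
  print(z,proj(s,f,(T[:3,:3]@np.array(P).T).T+T[:3,3]).round(0).tolist())
crop('s5',230,0,70,120,5,'pics/s5c.png')
"
```

```text
22 [[243.0, 200.0], [236.0, 199.0], [227.0, 197.0], [220.0, 196.0]]
0 [[242.0, 194.0], [235.0, 192.0], [225.0, 191.0], [218.0, 190.0]]
-10 [[241.0, 191.0], [234.0, 189.0], [224.0, 188.0], [218.0, 187.0]]
-30 [[240.0, 185.0], [233.0, 183.0], [223.0, 182.0], [216.0, 181.0]]
-48 [[239.0, 179.0], [232.0, 178.0], [221.0, 176.0], [215.0, 175.0]]
62 [[230.0, 207.0], [244.0, 200.0], [224.0, 197.0], [237.0, 190.0]]
96 [[228.0, 197.0], [242.0, 190.0], [221.0, 187.0], [235.0, 181.0]]
38 [[270.0, 112.0], [270.0, 115.0], [263.0, 112.0], [262.0, 116.0]]
22 [[269.0, 106.0], [269.0, 110.0], [262.0, 107.0], [262.0, 111.0]]
0 [[268.0, 99.0], [268.0, 103.0], [260.0, 99.0], [260.0, 103.0]]
-10 [[268.0, 96.0], [268.0, 99.0], [260.0, 96.0], [260.0, 100.0]]
-30 [[267.0, 89.0], [266.0, 92.0], [259.0, 89.0], [258.0, 93.0]]
-48 [[266.0, 82.0], [265.0, 86.0], [257.0, 82.0], [257.0, 86.0]]
```

View pics/s5c.png

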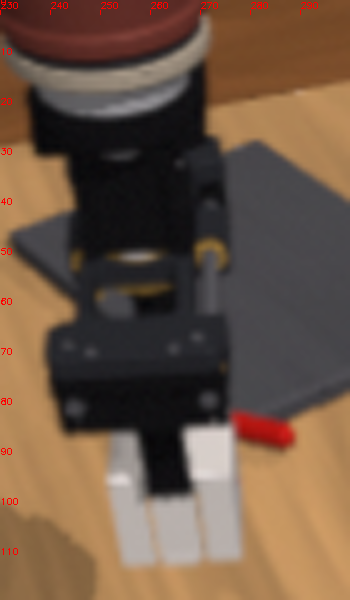

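```bash
python3 -c "
from h import *
for n in('s9','s4','c9'):
  s,f=load(n);T=T_of(s);print(n)
  for z in(-30,-48,-65,-81,-95):
    P=[(x,y,z) for y in(95,-95) for x in(-37.5,37.5)]
    print(z,proj(s,f,(T[:3,:3]@np.array(P).T).T+T[:3,3]).round(0).tolist())
crop('s9',280,180,90,90,7,'pics/s9c.png')
crop('c9',160,100,120,100,6,'pics/c9d.png')
"
```

```text
s9
-30 [[302.0, 282.0], [344.0, 283.0], [309.0, 199.0], [345.0, 200.0]]
-48 [[301.0, 277.0], [344.0, 279.0], [309.0, 194.0], [345.0, 194.0]]
-65 [[301.0, 273.0], [344.0, 274.0], [308.0, 188.0], [345.0, 189.0]]
-81 [[300.0, 268.0], [345.0, 270.0], [308.0, 183.0], [346.0, 184.0]]
-95 [[299.0, 264.0], [345.0, 266.0], [308.0, 178.0], [346.0, 179.0]]
s4
-30 [[300.0, 257.0], [347.0, 259.0], [308.0, 170.0], [347.0, 171.0]]
-48 [[299.0, 252.0], [347.0, 253.0], [307.0, 164.0], [347.0, 164.0]]
-65 [[298.0, 246.0], [348.0, 247.0], [307.0, 157.0], [348.0, 158.0]]
-81 [[297.0, 240.0], [348.0, 241.0], [306.0, 151.0], [348.0, 152.0]]
-95 [[297.0, 235.0], [348.0, 236.0], [306.0, 145.0], [348.0, 146.0]]
c9
-30 [[193.0, 159.0], [180.0, 186.0], [278.0, 173.0], [268.0, 200.0]]
-48 [[192.0, 154.0], [178.0, 180.0], [277.0, 167.0], [267.0, 195.0]]
-65 [[190.0, 148.0], [176.0, 175.0], [277.0, 162.0], [267.0, 189.0]]
-81 [[188.0, 143.0], [174.0, 169.0], [276.0, 156.0], [266.0, 184.0]]
-95 [[187.0, 138.0], [172.0, 165.0], [275.0, 152.0], [265.0, 180.0]]
```

View pics/c9d.png

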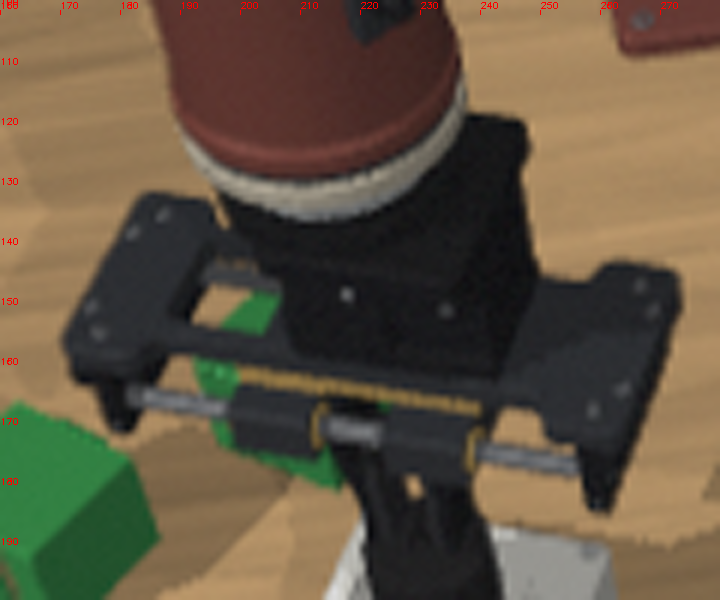

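View pics/s9c.png

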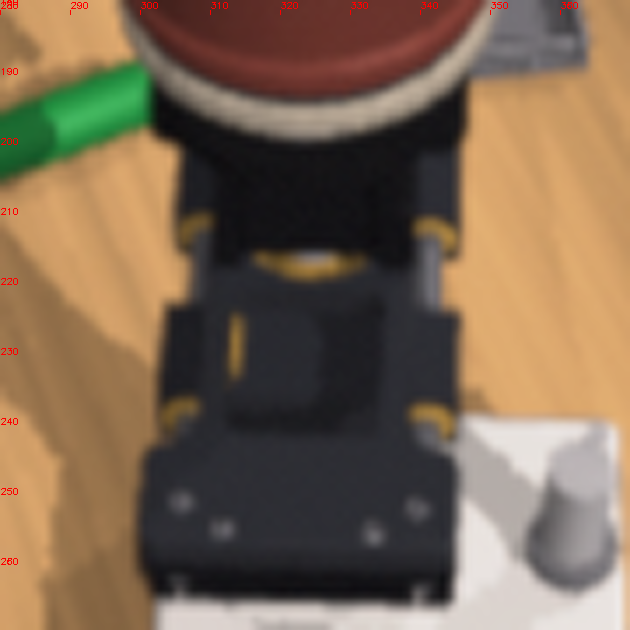

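The images explain it. In the wrist view the open finger's inner tip corner is at (248,227). In the side view the fingertip ends at row 98, about 40 mm above the cover's foot. Both put the real fingertips about 11 mm *behind* the reported TCP, not 22 mm ahead, and the gripper body fits the same ~33 mm shift. So the fingers closed just above the cap without touching it. I'll open and go about 32 mm lower.

```bash
python3 -m handwheel '[[90,[0,0,0],[0,0,0]],[90,[0,0,0],[0,0,0]],[90,[0,0,0],[0,0,0]],[90,[0,0,0],[0,0,0]],[90,[0,0,0],[0,0,0]]]';python3 -m handwheel '[[90,[0,0,0],[0,0,0]],[90,[0,0,0],[0,0,0]],[90,[0,0,0],[0,0,0]]]';python3 -c "
from h import *
goto((465.8,-220.4,65.),-23);grab('scene','c10');crop('c10',160,120,120,100,6,'pics/c10.png');grab('wrist','w10')"
```

```text
time_s: 11.2
tool_pos: [465.8, -220.1, 97.5]
tcp_rot: [-0.001, 0.979, -0.201, 0.0]
wrist_force: [0.6, 0.3, -0.0]
width: 42.5
time_s: 11.5
tool_pos: [465.8, -220.0, 97.4]
tcp_rot: [-0.001, 0.98, -0.201, 0.0]
wrist_force: [-0.6, -0.3, 0.0]
width: 66.7
t 11.5 pos [ 465.8 -220.    97.4] yaw -23.2 w 66.7 F [-0.6 -0.3  0. ] q [ 0.61  0.18 -0.28  1.92  0.05  1.05 -1.67]
shift [ 0.1  0.4 32.4] rot [-0.1 -0.  -0.2]
```

View pics/c10.png

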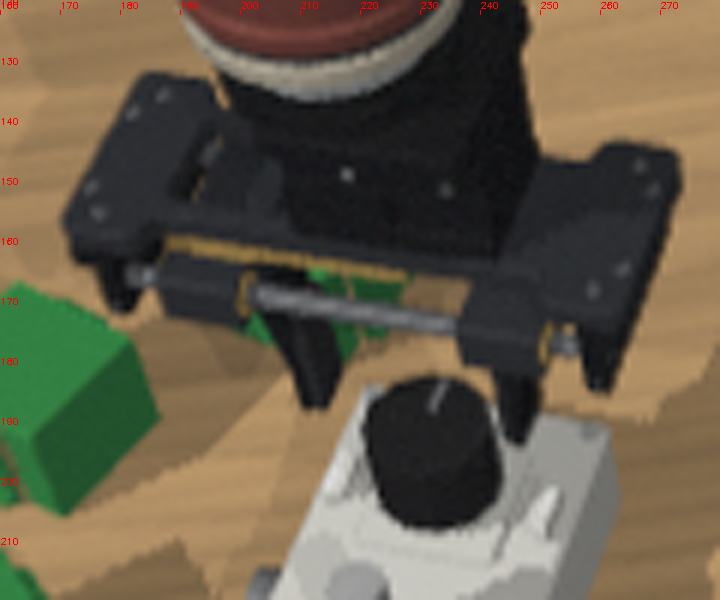

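View pics/w10.png

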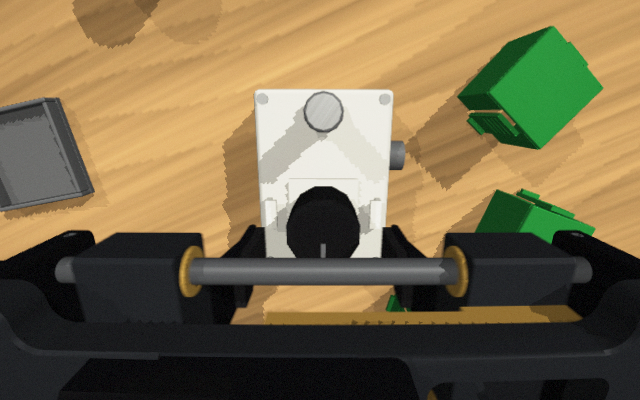

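The scene view confirms it: the tips at (212,188) and (246,193) are level with the cap's top, and they straddle it evenly. I'll go down 32 mm and grip.

```bash
python3 -m handwheel '[[90,[0,0,10],[0,0,0]],[90,[0,0,22],[0,0,0]],[90,[0,0,32],[0,0,0]],[90,[0,0,32],[0,0,0]],[90,[0,0,32],[0,0,0]]]';python3 -m handwheel '[[45,[0,0,0],[0,0,0]],[45,[0,0,0],[0,0,0]],[0,[0,0,0],[0,0,0]],[0,[0,0,0],[0,0,0]],[0,[0,0,0],[0,0,0]]]';python3 -m handwheel '[[0,[0,0,0],[0,0,0]],[0,[0,0,0],[0,0,0]],[0,[0,0,0],[0,0,0]]]';python3 -c "
from h import *
goto((465.8,-220.4,65.),-23)
goto((465.8,-220.4,65.),45)"
```

```text
time_s: 12.1
tool_pos: [465.6, -219.8, 65.0]
tcp_rot: [-0.001, 0.98, -0.201, -0.0]
wrist_force: [-0.3, 0.7, 0.0]
width: 77.9
time_s: 12.6
tool_pos: [465.7, -219.8, 65.1]
tcp_rot: [-0.001, 0.98, -0.201, 0.0]
wrist_force: [0.3, 1.3, 1.0]
width: 46.2
time_s: 12.9
tool_pos: [465.7, -219.9, 65.1]
tcp_rot: [-0.001, 0.98, -0.201, 0.0]
wrist_force: [0.5, -0.1, -0.5]
width: 45.7
t 12.9 pos [ 465.7 -219.9   65.1] yaw -23.2 w 45.7 F [ 0.5 -0.1 -0.5] q [ 0.61  0.21 -0.28  1.95  0.07  0.99 -1.68]
shift [0.3 0.4 0.1] rot [-0.1  0.  -0.2]
t 12.9 pos [ 465.7 -219.9   65.1] yaw -23.2 w 45.7 F [ 0.5 -0.1 -0.5] q [ 0.61  0.21 -0.28  1.95  0.07  0.99 -1.68]
shift [0.3 0.4 0.1] rot [ -0.1  -0.1 -68.2]
```

Gripped at 45.7–46 mm. Now I'll press 7 mm.

```bash
python3 -m handwheel '[[0,[0,0,3],[0,0,0]],[0,[0,0,6],[0,0,0]],[0,[0,0,7.5],[0,0,0]],[0,[0,0,7.5],[0,0,0]]]';python3 -c "
from h import *
goto((465.8,-220.2,58.),-23);"
```

```text
time_s: 13.3
tool_pos: [466.0, -219.9, 58.1]
tcp_rot: [-0.001, 0.98, -0.201, 0.0]
wrist_force: [-3.3, 1.6, 10.8]
width: 45.7
t 13.3 pos [ 466.  -219.9   58.1] yaw -23.2 w 45.7 F [-3.3  1.6 10.8] q [ 0.61  0.22 -0.28  1.96  0.07  0.97 -1.68]
shift [-0.   0.3  0.1] rot [-0.1 -0.  -0.2]
```

The force is 10.8 N, as the spring predicts (4+7), so the cap went down without slipping. Now the anticlockwise turn, keeping it pressed.

```bash
python3 -m handwheel '[[0,[0,0,0.5],[0,0,-8]],[0,[0,0,0.5],[0,0,-16]],[0,[0,0,0.5],[0,0,-24]],[0,[0,0,0.5],[0,0,-32]],[0,[0,0,0.5],[0,0,-35]]]';python3 -c "
from h import *
goto((466,-219.9,58.),44);"
```

```text
time_s: 13.8
tool_pos: [466.6, -220.4, 58.5]
tcp_rot: [-0.0, 0.994, 0.105, 0.001]
wrist_force: [-1.7, 0.1, 9.6]
width: 46.2
t 13.8 pos [ 466.6 -220.4   58.5] yaw 12.0 w 46.2 F [-1.7  0.1  9.6] q [ 0.68  0.23 -0.35  1.95  0.09  0.97 -1.08]
shift [-0.5 -0.6  0.5] rot [  0.   -0.1 -32. ]
```

```bash
python3 -m handwheel '[[0,[0,-0.5,1],[0,0,-8]],[0,[0,-0.5,1],[0,0,-16]],[0,[0,-0.5,1],[0,0,-24]],[0,[0,-0.5,1],[0,0,-30]],[0,[0,-0.5,1],[0,0,-30]]]';python3 -c "
from h import *
goto((466,-219.9,58.),44);grab('scene','c11');crop('c11',160,120,120,120,5,'pics/c11.png');grab('wrist','w11')"
```

```text
time_s: 14.3
tool_pos: [466.9, -220.7, 58.3]
tcp_rot: [0.001, 0.933, 0.36, 0.001]
wrist_force: [-2.5, -0.7, 8.9]
width: 45.6
t 14.3 pos [ 466.9 -220.7   58.3] yaw 42.2 w 45.6 F [-2.5 -0.7  8.9] q [ 0.73  0.24 -0.42  1.95  0.12  0.97 -0.57]
shift [-0.2 -1.2  0.3] rot [ 0.2 -0.1 -1.8]
```

View pics/w11.png

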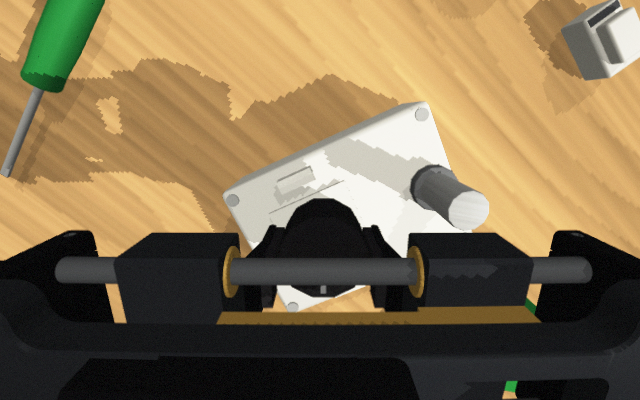

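The cap's white mark stays aligned with the tool (323,290) while the box has swung 65°, so the cap turned with the gripper. I'll let it up and lift.

```bash
python3 -m handwheel '[[0,[0,0,-4],[0,0,0]],[0,[0,0,-8],[0,0,0]],[0,[0,0,-13],[0,0,0]],[0,[0,0,-20],[0,0,0]]]';python3 -c "
from h import *
goto((466,-219.9,58.),44)"
```

```text
time_s: 14.8
tool_pos: [466.5, -220.5, 78.2]
tcp_rot: [0.001, 0.933, 0.359, 0.001]
wrist_force: [-0.8, -0.4, 0.0]
width: 46.0
t 14.8 pos [ 466.5 -220.5   78.2] yaw 42.0 w 46.0 F [-0.8 -0.4  0. ] q [ 0.74  0.21 -0.42  1.93  0.1   1.02 -0.57]
shift [-0.  -0.8 20.2] rot [ 0.1 -0.1 -2. ]
```

```bash
python3 -m handwheel '[[0,[0,0,-25],[0,0,0]],[0,[0,0,-55],[0,0,0]],[0,[0,0,-80],[0,0,0]],[0,[0,0,-80],[0,0,0]]]';python3 -c "
from h import *
goto((607,10,155),-13);grab('side','s12');crop('s12',230,150,160,140,5,'pics/s12.png')"
```

```text
time_s: 15.2
tool_pos: [468.3, -221.2, 162.0]
tcp_rot: [0.003, 0.933, 0.359, 0.003]
wrist_force: [0.4, -0.2, -1.1]
width: 45.7
t 15.2 pos [ 468.3 -221.2  162. ] yaw 42.0 w 45.7 F [ 0.4 -0.2 -1.1] q [ 0.75  0.12 -0.43  1.84  0.06  1.18 -0.53]
shift [257.8 -78.9   7.4] rot [ 0.3 -0.4 55. ]
```

View pics/s12.png

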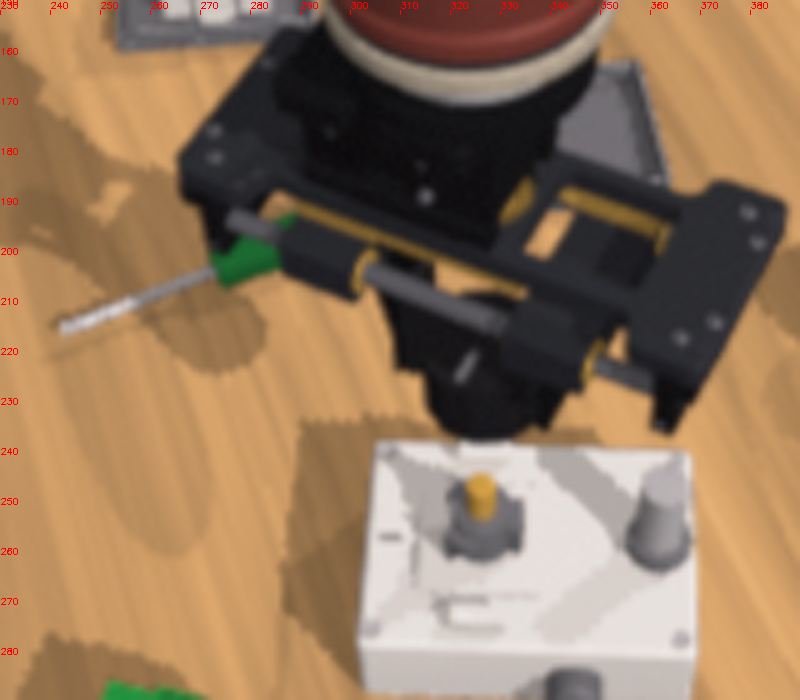

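The side view shows the cap held level at about (326,222), clear of the holder, and the brass fuse exposed at (326,249). I'll carry it to the smaller tray.

```bash
python3 -m handwheel '[[0,[130,-40,0],[0,0,-8]],[0,[258,-79,0],[0,0,-16]],[0,[258,-79,0],[0,0,-24]],[0,[258,-79,0],[0,0,-32]],[0,[258,-79,0],[0,0,-35]]]';python3 -c "
from h import *
goto((606.5,10.5,155),77)"
```

```text
time_s: 15.75
tool_pos: [596.0, -5.0, 159.2]
tcp_rot: [0.002, 0.781, 0.625, 0.001]
wrist_force: [0.7, -0.2, 0.2]
width: 45.7
t 15.75 pos [596.   -5.  159.2] yaw 77.3 w 45.7 F [ 0.7 -0.2  0.2] q [ 0.45  0.32 -0.63  1.65  0.2   1.23 -0.44]
shift [17.5  6.9  4.2] rot [0.3 0.1 0.3]
```

```bash
python3 -m handwheel '[[0,[17,7,0],[0,0,0]],[0,[17,7,0],[0,0,0]],[0,[17,7,0],[0,0,0]],[0,[17,7,0],[0,0,0]]]';python3 -c "
from h import *
goto((606.5,10.5,20),77);grab('wrist','w13');grab('scene','c13');crop('c13',280,150,140,140,4,'pics/c13.png')"
```

```text
time_s: 16.15
tool_pos: [605.8, 8.3, 158.5]
tcp_rot: [0.002, 0.782, 0.624, 0.0]
wrist_force: [-0.7, -0.7, -0.0]
width: 45.7
t 16.15 pos [605.8   8.3 158.5] yaw 77.2 w 45.7 F [-0.7 -0.7 -0. ] q [ 0.42  0.34 -0.63  1.63  0.22  1.24 -0.47]
shift [  2.6  -0.4 138.5] rot [0.2 0.1 0.2]
```

View pics/w13.png

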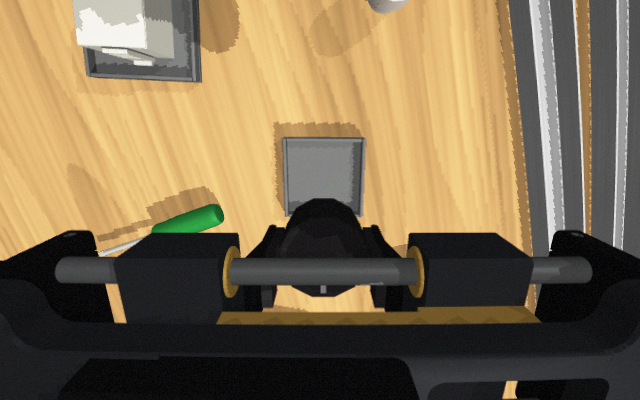

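View pics/c13.png

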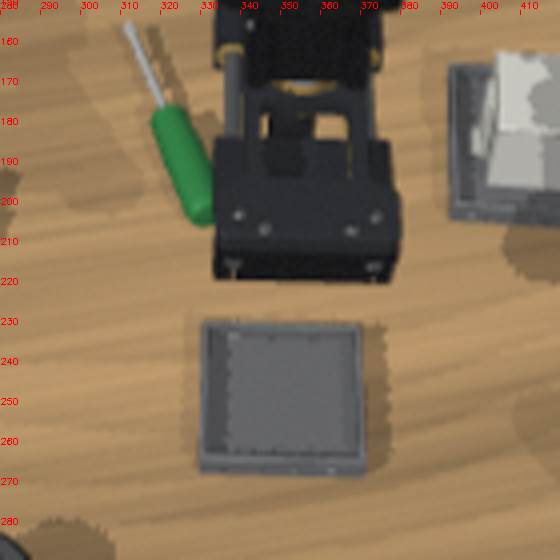

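```bash
python3 -c "
from h import *
s,f=load('w13')
q=onz(s,f,[(283,137.5),(365,138)],16);print(q,np.linalg.norm(q[0]-q[1]))
e=(q[1]-q[0])[:2];e/=np.linalg.norm(e);n=np.array([e[1],-e[0]])
print(np.degrees(np.arctan2(n[1],n[0])))
for sg in(1,-1):print(q[:,:2].mean(0)+sg*44*n)
goto((606,9,20),77)"
```

```text
[[574.73364065  66.68550948  16.        ]
 [658.03507446  47.24281054  16.        ]] 85.54032626157061
-103.13773886554567
[606.38347504  14.11579541]
[626.38524007  99.81252461]
t 16.25 pos [606.1   8.3 159. ] yaw 77.2 w 45.7 F [ 0.1 -0.1 -0.7] q [ 0.42  0.34 -0.63  1.63  0.22  1.24 -0.48]
shift [  0.9  -0.9 139. ] rot [0.3 0.1 0.2]
```

```bash
python3 -m handwheel '[[0,[3,0,45],[0,0,0]],[0,[3,0,90],[0,0,0]],[0,[3,0,125],[0,0,0]],[0,[3,0,140],[0,0,0]],[0,[3,0,144],[0,0,0]]]';python3 -m handwheel '[[0,[0,0,0],[0,0,0]],[0,[0,0,0],[0,0,0]]]';python3 -c "
from h import *
goto((606.3,11.5,8),77)"
```

```text
time_s: 16.75
tool_pos: [606.3, 10.0, 13.8]
tcp_rot: [0.002, 0.782, 0.623, -0.0]
wrist_force: [0.4, 0.7, -0.4]
width: 46.0
time_s: 16.95
tool_pos: [607.5, 9.7, 15.6]
tcp_rot: [0.003, 0.782, 0.623, 0.001]
wrist_force: [0.6, -0.2, -0.4]
width: 45.7
t 16.95 pos [607.5   9.7  15.6] yaw 77.1 w 45.7 F [ 0.6 -0.2 -0.4] q [ 0.38  0.49 -0.58  1.75  0.32  0.99 -0.56]
shift [ 1.4 -1.6  7.6] rot [0.3 0.1 0.1]
```

```bash
python3 -m handwheel '[[0,[1,-1.5,3],[0.3,0,0]],[0,[1,-1.5,6],[0.3,0,0]],[0,[1,-1.5,8],[0.3,0,0]],[0,[1,-1.5,8.5],[0.3,0,0]]]';python3 -c "
from h import *
goto((606.3,11.5,8),77)"
```

```text
time_s: 17.35
tool_pos: [606.3, 11.0, 7.1]
tcp_rot: [0.0, 0.782, 0.623, -0.001]
wrist_force: [-2.6, -1.2, 5.2]
width: 45.6
t 17.35 pos [606.3  11.    7.1] yaw 77.1 w 45.6 F [-2.6 -1.2  5.2] q [ 0.37  0.51 -0.58  1.76  0.33  0.98 -0.56]
shift [ 0.5 -0.1 -0.9] rot [-0.   0.1  0.1]
```

There's contact at TCP z 7.1, exactly where the cap should reach the floor. I'll release modestly and rise straight up.

```bash
python3 -m handwheel '[[62,[0,0,0],[0,0,0]],[62,[0,0,0],[0,0,0]],[62,[0,0,0],[0,0,0]],[62,[0,0,0],[0,0,0]],[62,[0,0,0],[0,0,0]]]';python3 -c "
from h import *
goto((606.3,11.5,8),77)"; python3 -m handwheel '[[62,[0,0,-10],[0,0,0]],[62,[0,0,-30],[0,0,0]],[70,[0,0,-70],[0,0,0]],[70,[0,0,-120],[0,0,0]],[70,[0,0,-160],[0,0,0]]]'
```

```text
time_s: 17.85
tool_pos: [606.3, 11.0, 7.1]
tcp_rot: [0.0, 0.782, 0.623, -0.001]
wrist_force: [-0.2, 0.1, 1.0]
width: 53.5
t 17.85 pos [606.3  11.    7.1] yaw 77.1 w 53.5 F [-0.2  0.1  1. ] q [ 0.37  0.51 -0.58  1.76  0.33  0.98 -0.56]
shift [ 0.5 -0.1 -0.9] rot [-0.   0.1  0.1]
time_s: 18.35
tool_pos: [606.7, 11.7, 170.6]
tcp_rot: [0.001, 0.782, 0.623, -0.0]
wrist_force: [1.3, 0.1, 0.0]
width: 60.3
```

```bash
python3 -m handwheel '[[70,[0,0,-20],[0,0,0]],[70,[0,0,-20],[0,0,0]],[70,[0,0,-20],[0,0,0]]]'; python3 -c "
from h import *
grab('side','s14');crop('s14',240,100,160,120,5,'pics/s14.png');grab('scene','c14');crop('c14',310,150,150,140,5,'pics/c14.png')"
```

```text
time_s: 18.65
tool_pos: [606.8, 11.8, 191.4]
tcp_rot: [0.001, 0.782, 0.623, 0.0]
wrist_force: [-0.5, -0.6, -0.5]
width: 60.8
```

View pics/s14.png

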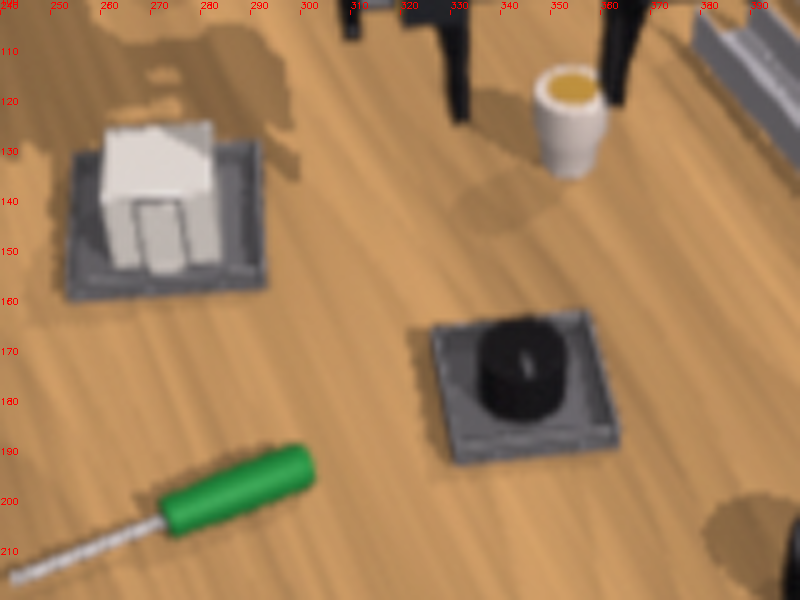

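View pics/c14.png

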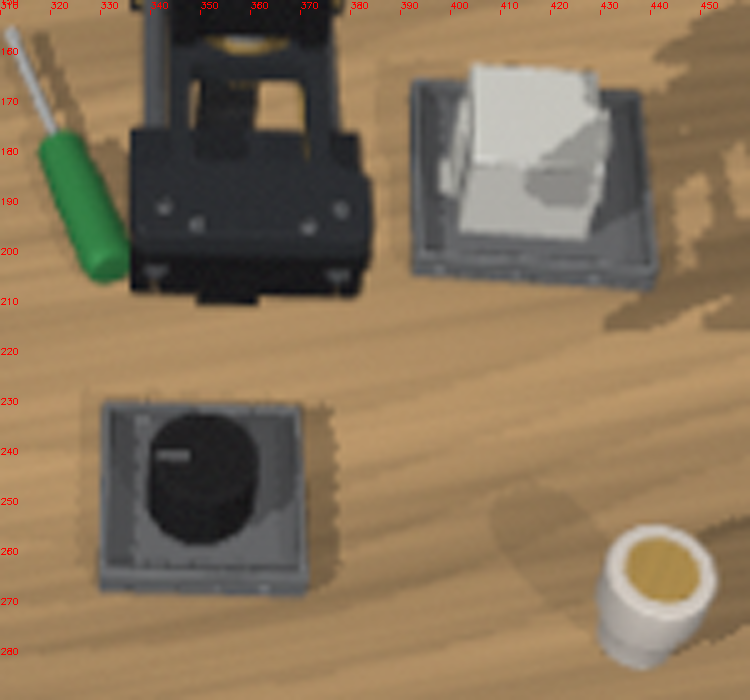

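Both views show the cover upright in the larger tray (side (272,140)) and the cap upright and centred in the smaller one (side (344,175), scene (350,247)). The screwdriver and lamp holder look unmoved and the arm is clear. I'll hand it in.

```bash
python3 -c "
from cell import *
print(finish_job())"
```

```text
the job is handed in; nothing more can be done
None
```

The job is handed in, with both parts where they were asked for; `finish_job()` gives no verdict. I unclipped the cover and set it upright in the larger tray. Then I pressed the cap 7 mm (10.8 N), turned it about 65° anticlockwise, lifted it off and set it open side down in the smaller tray. It took about 19 s of the 58 s.

**Last checks:**
- The final side and scene pictures show both parts standing upright, roughly centred in their trays, and let go. The arm is above and clear.
- Contact came where expected: reported TCP height 42.4 mm for the cover and 7.1 mm for the cap.
- The screwdriver and lamp holder look unmoved by eye. I did not check the back box or the socket insert again at the end.

**What disagreed:**
- **Fingertips:** they were about 11 mm behind the reported TCP, not 22 mm ahead as stated. My first closing on the cap shut above it without touching it. I corrected by going about 32 mm lower.
- **Cover grip:** because of the same offset, the cover was held only near the top of its tabs. The width read about 58.1 mm instead of the expected 57 mm, but it came off with no resistance.
- **Camera positions:** the scene and side cameras differed by about 4 mm in x, so I relied on the wrist camera near the work.

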